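# Shield wall in running bond for a sample pot

## Task

Build the shielding wall on the raised beam: first take the small bottle that was left standing on the beam and stand it in the little steel tray, then lay every loose white brick lengthwise along the beam in running bond, three on the bottom evenly filling the space between the end lugs, each higher one centred over the joint between two below, as far as the bricks go. Only when the wall is complete, stand the squat steel pot upright on top of the narrow pedestal, so that the wall screens it from the tube rack. Leave the other things where they are, and mend whatever gets shifted on the way.

Things in the scene. Friction and masses are not known exactly. Their poses are not given: they have to be found in the camera images.
- beam: narrow raised aluminium beam fixed to the table, on two dark cross feet (90 x 40 x 8 mm, under the beam 130 mm either side of its middle). Origin under its middle on the table; its x axis runs along it, away from the robot, z up. Top face 36 mm wide, 30 mm above the table; at both ends a lug 10 mm higher than the top, with 351 mm clear between the two lugs
- brick_1: shielding brick of plain off-white plastic, 50 x 110 x 50 mm (x, y, z), 0.26 kg; origin at its centre; its y axis is the long one and its four long faces are alike. All bricks are the same; lies flat on the table at the start. May be absent
- brick_2: shielding brick of plain off-white plastic, 50 x 110 x 50 mm (x, y, z), 0.26 kg; origin at its centre; its y axis is the long one and its four long faces are alike. All bricks are the same; lies flat on the table at the start. May be absent
- brick_3: shielding brick of plain off-white plastic, 50 x 110 x 50 mm (x, y, z), 0.26 kg; origin at its centre; its y axis is the long one and its four long faces are alike. All bricks are the same; lies flat on the table at the start. May be absent
- brick_4: shielding brick of plain off-white plastic, 50 x 110 x 50 mm (x, y, z), 0.26 kg; origin at its centre; its y axis is the long one and its four long faces are alike. All bricks are the same; lies flat on the table at the start. May be absent
- brick_5: shielding brick of plain off-white plastic, 50 x 110 x 50 mm (x, y, z), 0.26 kg; origin at its centre; its y axis is the long one and its four long faces are alike. All bricks are the same; lies flat on the table at the start. May be absent
- brick_6: shielding brick of plain off-white plastic, 50 x 110 x 50 mm (x, y, z), 0.26 kg; origin at its centre; its y axis is the long one and its four long faces are alike. All bricks are the same; lies flat on the table at the start. May be absent
- slot_low_far (a point): fixed to the beam: where the centre of a brick comes to lie in the bottom course, far place (away from the robot); neighbouring places of a course are 115 mm apart, courses 50 mm, the bottom one 55 mm above the table
- slot_low_mid (a point): fixed to the beam: where the centre of a brick comes to lie in the bottom course, middle place
- slot_low_near (a point): fixed to the beam: where the centre of a brick comes to lie in the bottom course, near place (towards the robot)
- slot_mid_far (a point): fixed to the beam: where the centre of a brick comes to lie in the second course, over the far joint of the bottom course
- slot_mid_near (a point): fixed to the beam: where the centre of a brick comes to lie in the second course, over the near joint of the bottom course
- slot_top (a point): fixed to the beam: where the centre of a brick comes to lie in the third course, over the joint of the second
- bottle: white small bottle with a screw cap that stands on the beam at the start, 50 mm diameter body (84 mm tall), cap 32 mm diameter up to 100 mm, 0.085 kg; origin at the centre of its underside, z up its axis
- tray: small square steel tray fixed to the table to the right of the beam (-y), 100 x 100 mm outside, wall 4 mm thick and 14 mm high, inner floor 4 mm above the table; origin under its centre
- pot: squat round steel sample pot with a dark seam under its flat lid, 56 mm diameter, 40 mm tall (a 22 mm disc on the lid stands 3 mm higher), 0.35 kg; origin at the centre of its underside, z up its axis; stands on the table at the start
- pedestal: round steel pedestal fixed to the table to the right of the beam (-y), 60 mm high, foot 80 mm diameter, column 26 mm, flat top only 34 mm diameter; origin under its centre
- pedestal_top (a point): centre of the pedestal's flat top
- side_beaker: small glass beaker, 76 x 70 x 85 mm, standing on the table; a bystander, not to be disturbed; origin at the centre of its underside, z up
- side_bottle: white small bottle, 50 mm diameter, 100 mm tall, standing on the table; a bystander, not to be disturbed; origin at the centre of its underside, z up
- side_tube_1: sample tube with a green cap, 41 mm diameter, 95 mm tall, standing on the table; a bystander, not to be disturbed; origin at the centre of its underside, z up
- side_tube_2: sample tube with a green cap, 41 mm diameter, 94 mm tall, standing on the table; a bystander, not to be disturbed; origin at the centre of its underside, z up
- tube_rack_full: wire rack fixed in the middle of the table, 262 mm along x, 224 mm along y, holding green-capped sample tubes that reach 104 mm above the table; an obstacle only; origin under its centre
Things that resemble listed ones, but are neither listed nor needed, are in the scene too. Leave any orange look-alike of the pedestal alone.

How it is judged:
On the way, in this order (a step that is already met when the one before it is completed fails the run):
1. the small bottle stands in the tray (horizontal distance between bottle and tray below 0.03 m and height (world z) of bottle below 0.012 m and angle between bottle's own z axis and vertical below 0.1 rad and linear speed of bottle below 0.03 m/s), for 0.2 s.
2. every brick that is there is laid in the wall, the three bottom places filled (((distance between brick_1 and slot_low_far below 0.013 m and angle between the y axis of brick_1 and the x axis of beam, either way round below 0.12 rad) or (distance between brick_1 and slot_low_mid below 0.013 m and angle between the y axis of brick_1 and the x axis of beam, either way round below 0.12 rad) or (distance between brick_1 and slot_low_near below 0.013 m and angle between the y axis of brick_1 and the x axis of beam, either way round below 0.12 rad) or (distance between brick_1 and slot_mid_far below 0.013 m and angle between the y axis of brick_1 and the x axis of beam, either way round below 0.12 rad) or (distance between brick_1 and slot_mid_near below 0.013 m and angle between the y axis of brick_1 and the x axis of beam, either way round below 0.12 rad) or (distance between brick_1 and slot_top below 0.013 m and angle between the y axis of brick_1 and the x axis of beam, either way round below 0.12 rad)) and ((distance between brick_2 and slot_low_far below 0.013 m and angle between the y axis of brick_2 and the x axis of beam, either way round below 0.12 rad) or (distance between brick_2 and slot_low_mid below 0.013 m and angle between the y axis of brick_2 and the x axis of beam, either way round below 0.12 rad) or (distance between brick_2 and slot_low_near below 0.013 m and angle between the y axis of brick_2 and the x axis of beam, either way round below 0.12 rad) or (distance between brick_2 and slot_mid_far below 0.013 m and angle between the y axis of brick_2 and the x axis of beam, either way round below 0.12 rad) or (distance between brick_2 and slot_mid_near below 0.013 m and angle between the y axis of brick_2 and the x axis of beam, either way round below 0.12 rad) or (distance between brick_2 and slot_top below 0.013 m and angle between the y axis of brick_2 and the x axis of beam, either way round below 0.12 rad)) and ((distance between brick_3 and slot_low_far below 0.013 m and angle between the y axis of brick_3 and the x axis of beam, either way round below 0.12 rad) or (distance between brick_3 and slot_low_mid below 0.013 m and angle between the y axis of brick_3 and the x axis of beam, either way round below 0.12 rad) or (distance between brick_3 and slot_low_near below 0.013 m and angle between the y axis of brick_3 and the x axis of beam, either way round below 0.12 rad) or (distance between brick_3 and slot_mid_far below 0.013 m and angle between the y axis of brick_3 and the x axis of beam, either way round below 0.12 rad) or (distance between brick_3 and slot_mid_near below 0.013 m and angle between the y axis of brick_3 and the x axis of beam, either way round below 0.12 rad) or (distance between brick_3 and slot_top below 0.013 m and angle between the y axis of brick_3 and the x axis of beam, either way round below 0.12 rad)) and ((distance between brick_4 and slot_low_far below 0.013 m and angle between the y axis of brick_4 and the x axis of beam, either way round below 0.12 rad) or (distance between brick_4 and slot_low_mid below 0.013 m and angle between the y axis of brick_4 and the x axis of beam, either way round below 0.12 rad) or (distance between brick_4 and slot_low_near below 0.013 m and angle between the y axis of brick_4 and the x axis of beam, either way round below 0.12 rad) or (distance between brick_4 and slot_mid_far below 0.013 m and angle between the y axis of brick_4 and the x axis of beam, either way round below 0.12 rad) or (distance between brick_4 and slot_mid_near below 0.013 m and angle between the y axis of brick_4 and the x axis of beam, either way round below 0.12 rad) or (distance between brick_4 and slot_top below 0.013 m and angle between the y axis of brick_4 and the x axis of beam, either way round below 0.12 rad)) and ((distance between brick_5 and slot_low_far below 0.013 m and angle between the y axis of brick_5 and the x axis of beam, either way round below 0.12 rad) or (distance between brick_5 and slot_low_mid below 0.013 m and angle between the y axis of brick_5 and the x axis of beam, either way round below 0.12 rad) or (distance between brick_5 and slot_low_near below 0.013 m and angle between the y axis of brick_5 and the x axis of beam, either way round below 0.12 rad) or (distance between brick_5 and slot_mid_far below 0.013 m and angle between the y axis of brick_5 and the x axis of beam, either way round below 0.12 rad) or (distance between brick_5 and slot_mid_near below 0.013 m and angle between the y axis of brick_5 and the x axis of beam, either way round below 0.12 rad) or (distance between brick_5 and slot_top below 0.013 m and angle between the y axis of brick_5 and the x axis of beam, either way round below 0.12 rad)) and ((distance between brick_6 and slot_low_far below 0.013 m and angle between the y axis of brick_6 and the x axis of beam, either way round below 0.12 rad) or (distance between brick_6 and slot_low_mid below 0.013 m and angle between the y axis of brick_6 and the x axis of beam, either way round below 0.12 rad) or (distance between brick_6 and slot_low_near below 0.013 m and angle between the y axis of brick_6 and the x axis of beam, either way round below 0.12 rad) or (distance between brick_6 and slot_mid_far below 0.013 m and angle between the y axis of brick_6 and the x axis of beam, either way round below 0.12 rad) or (distance between brick_6 and slot_mid_near below 0.013 m and angle between the y axis of brick_6 and the x axis of beam, either way round below 0.12 rad) or (distance between brick_6 and slot_top below 0.013 m and angle between the y axis of brick_6 and the x axis of beam, either way round below 0.12 rad)) and ((distance between brick_1 and slot_low_far below 0.013 m and angle between the y axis of brick_1 and the x axis of beam, either way round below 0.12 rad) or (distance between brick_2 and slot_low_far below 0.013 m and angle between the y axis of brick_2 and the x axis of beam, either way round below 0.12 rad) or (distance between brick_3 and slot_low_far below 0.013 m and angle between the y axis of brick_3 and the x axis of beam, either way round below 0.12 rad) or (distance between brick_4 and slot_low_far below 0.013 m and angle between the y axis of brick_4 and the x axis of beam, either way round below 0.12 rad) or (distance between brick_5 and slot_low_far below 0.013 m and angle between the y axis of brick_5 and the x axis of beam, either way round below 0.12 rad) or (distance between brick_6 and slot_low_far below 0.013 m and angle between the y axis of brick_6 and the x axis of beam, either way round below 0.12 rad)) and ((distance between brick_1 and slot_low_mid below 0.013 m and angle between the y axis of brick_1 and the x axis of beam, either way round below 0.12 rad) or (distance between brick_2 and slot_low_mid below 0.013 m and angle between the y axis of brick_2 and the x axis of beam, either way round below 0.12 rad) or (distance between brick_3 and slot_low_mid below 0.013 m and angle between the y axis of brick_3 and the x axis of beam, either way round below 0.12 rad) or (distance between brick_4 and slot_low_mid below 0.013 m and angle between the y axis of brick_4 and the x axis of beam, either way round below 0.12 rad) or (distance between brick_5 and slot_low_mid below 0.013 m and angle between the y axis of brick_5 and the x axis of beam, either way round below 0.12 rad) or (distance between brick_6 and slot_low_mid below 0.013 m and angle between the y axis of brick_6 and the x axis of beam, either way round below 0.12 rad)) and ((distance between brick_1 and slot_low_near below 0.013 m and angle between the y axis of brick_1 and the x axis of beam, either way round below 0.12 rad) or (distance between brick_2 and slot_low_near below 0.013 m and angle between the y axis of brick_2 and the x axis of beam, either way round below 0.12 rad) or (distance between brick_3 and slot_low_near below 0.013 m and angle between the y axis of brick_3 and the x axis of beam, either way round below 0.12 rad) or (distance between brick_4 and slot_low_near below 0.013 m and angle between the y axis of brick_4 and the x axis of beam, either way round below 0.12 rad) or (distance between brick_5 and slot_low_near below 0.013 m and angle between the y axis of brick_5 and the x axis of beam, either way round below 0.12 rad) or (distance between brick_6 and slot_low_near below 0.013 m and angle between the y axis of brick_6 and the x axis of beam, either way round below 0.12 rad)) and linear speed of each of brick_1, brick_2, brick_3, brick_4, brick_5, brick_6 below 0.03 m/s), for 0.3 s.
3. the pot stands on the pedestal (distance between pot and pedestal_top below 0.012 m and angle between pot's own z axis and vertical below 0.1 rad and linear speed of pot below 0.03 m/s), for 0.3 s.
At the end, for the whole second after the job is handed in: Bottle upright within 30 mm of the tray's centre; each brick at rest, its centre within 13 mm of one of the six places and its length within 0.12 rad of the beam's, all bottom places filled; pot on the pedestal, within 12 mm of the centre of its top; both upright within 0.1 rad (all of step 1 and all of step 2 and all of step 3); the robot touches nothing.
It fails at once if a bystander was pushed more than 40 mm or knocked over (distance of any of side_beaker, side_bottle, side_tube_1, side_tube_2 from where it was at the start of the episode above 0.04 m or angle between any of side_beaker, side_bottle, side_tube_1, side_tube_2's own z axis and vertical above 0.6 rad).
Of brick_1, brick_2, brick_3, brick_4, brick_5, brick_6 only 4 to 6 are there at a start; the rules pass over those that are not, and their reading is None.
At some moment in a run one of pot may be knocked a few centimetres aside while the robot is not near it.
Once in a run the grip may slacken for a moment while it holds something.
It also fails if it takes over 210 s, if anything falls off the work surface, if the arm or the gripper's body presses on something with over 40 N, if the wrist force passes 120 N, or if a joint passes its speed limit or range.

## Robot

A 6-joint arm with a two-finger parallel gripper is mounted at the origin on a cart in front of the work surface, level with it; the furniture and walls round the work are solid. World frame = base frame: x ahead of the robot, y to its left, z up, the work surface at z = 0. Lengths are in m, angles in rad, forces in N, time in s.
With the tool pointing down it reaches from about 0.3 to 0.75 m from the base axis. Payload 8.5 kg.
Tool frame: the origin (TCP) lies midway between the tips of the shut fingers; the grasp point (between the pads) lies 19 mm behind it; x points along the fingers, z is the direction in which the jaws open and shut, and the axes are right-handed (so a half turn about x gives the same grasp; the last joint's range is limited). The gripper opens to 88 mm and grips with 3 to 60 N. Pads are 18 mm wide; open, the fingers measure 123 mm over their backs; the gripper's body (75 mm by 187 mm) begins 45 mm behind the grasp point.
Start: joints at [-1.329, 0.381, 1.297, -0, 1.464, -0.215], TCP at [0.243, -0.494, 0.21] pointing down, gripper open.
Joint ranges: [-3.11, 3.11], [-0.89, 2.33], [0.22, 2.48], [-1.42, 4.56], [0.17, 2.85], [-2.88, 2.88]. Speed limits (rad/s): [2.39, 2.39, 3.14, 3.14, 3.14, 3.14].

## Interface

Orientations are given as [roll, pitch, yaw] about the fixed x, y, z axes, in that order (R = Rz(yaw) Ry(pitch) Rx(roll)).
In Python, from rig import ctrl gives the robot as it stands.
- The arm moves only by the tool step_arm, never from a script. Its argument "targets" is a list of rows, each a list of 5 numbers: the shift along the world's x, y, z in m, then the turn about the world's z in degrees, then the opening in per cent of the stroke, from 0 (shut) to 100 (fully open). A call has 1 to 20 rows; each row is the pose to reach, as a shift and turn from the pose commanded when the call began; what a row does not reach only later rows make up. A row lasts 1/10 s, in which the tool goes at most 50 mm and 8.59 degrees, less where a joint would pass 70% of its speed; a pose out of reach is approached as far as the arm can. A call with a gripper value outside its range is refused whole. The fingers move at their own pace and stop on an object; the grip force is fixed at half the most. Time passes only in rows, so rows that repeat a pose let the fingers close. It gives the time, the measured TCP pose, the force and the opening at its end, in the units of the state.
- ctrl.get_state(): the state, without advancing time (a new reading comes with each control period).
- ctrl.read_camera(name): name is "side" or "top" or "wrist"; returns a dict with "color" (384x512x3 uint8, blue, green, red), "fx", "fy", "cx", "cy" (pixels), "rvec" (rotation vector, rad) and "tvec" (3), from world to camera coordinates, as OpenCV has them. Camera axes: x right, y down, z forward; pixel columns grow to the right and rows downward; lengths in m; the calibration is good to about 2 mm. A picture is of the moment at which its call begins. There is no depth.
- ctrl.sign_off(): hands the job in, once; it reports no verdict.
Trained networks look in a picture, given as the dict that the camera call returned (one of the last four; its "shot" number tells which), for a name from the list of things; names that differ only in an ending like _2 or _b are one class to them, and where a whole thing is asked for, a point or a joint stands for the part that bears it (a point fixed in the world has none). Each returns a list of dicts, best first, with "confidence" (0 to 1); they miss things now and then, are a little off and sometimes report something else, mostly with a low value. They report only what shows in the picture. A call takes as long as a camera call. They do not tell look-alikes from the thing itself.
- ctrl.recognise(label, picture): "uv" ([column, row] in pixels, amid what is visible of it).
The state is a dict: "time_s": time; "joints": joint angles; "qd": joint speeds; "effort": joint torques, N m; "tcp_pos": TCP position; "tcp_rot": TCP orientation; "ft_force": force on the tool from outside, world axes, zero at the start; "wrist_torque": the same for the moment, N m; "gripper_width": finger opening in m.
Only numpy, scipy, OpenCV 4.12 (cv2) and the standard library are available. Lean on these libraries where they do the work, as an engineer would, in place of code of your own. Each camera call takes 0.05 s, during which the arm holds its last target. There are 200 camera calls.

## Working session

There is one attempt and no reset: what is moved stays moved. The work goes in short steps, Python scripts to look and compute and a tool call to move; the robot and the scene stay as the last step left them, time stands still between calls to the robot, and variables do not carry over. Pictures are saved under pics/ and viewed, about 12 in all and at most 16, crops included, and the job is handed in when it is done.

Besides the shell and the picture viewer there is one more tool, called by a JSON object that holds its "name" and its "arguments", one argument or row to a line. step_arm: Moves the arm, as the interface text tells. Its arguments: {"type":"object","properties":{"targets":{"type":"array"}},"required":["targets"]}

```bash
ls; mkdir -p pics
cat > h.py <<'E'
import numpy as np, cv2
from rig import ctrl
def ray(p,uv):
    R,_=cv2.Rodrigues(np.array(p["rvec"],float)); t=np.array(p["tvec"],float).ravel()
    d=R.T@np.array([(uv[0]-p["cx"])/p["fx"],(uv[1]-p["cy"])/p["fy"],1]); return -R.T@t,d
def at(p,uv,z):
    c,d=ray(p,uv); return (c+d*(z-c[2])/d[2])
def px(p,X):
    K=np.array([[p["fx"],0,p["cx"]],[0,p["fy"],p["cy"]],[0,0,1.]])
    return cv2.projectPoints(np.array(X,float).reshape(-1,3),np.array(p["rvec"],float),np.array(p["tvec"],float),K,None)[0][:,0]
E
python3 - <<'E'
from h import *
print(ctrl.get_state())
for n in("top","side"):
    p=ctrl.read_camera(n); cv2.imwrite(f"pics/{n}0.png",p["color"])
    c,_=ray(p,(0,0)); print(n,p["fx"],c.round(3),[at(p,u,0).round(2) for u in((0,0),(511,0),(0,383),(511,383))])
    for l,z in(("brick_1",.05),("bottle",.1),("pot",.04),("tray",.01),("pedestal",.06),("beam",.03),("side_beaker",.08),("side_tube_1",.09),("tube_rack_full",.1)):
        print(l,[(np.round(r["uv"]).astype(int).tolist(),round(r["confidence"],2),at(p,r["uv"],z)[:2].round(3).tolist()) for r in ctrl.recognise(l,p)])
E
```

```text
pics
{'time_s': 0.0, 'joints': array([-1.32931721e+00,  3.81173893e-01,  1.29822209e+00, -7.48438862e-06,
        1.46358531e+00, -2.15322579e-01]), 'qd': array([-0.00088461,  0.00072257,  0.00078928,  0.00076822,  0.00118636,
       -0.00134537]), 'effort': array([ 1.67543429e-03, -4.37916005e+01, -2.24553180e+01,  7.14328070e-02,
        3.52011330e-02, -1.19907327e-04]), 'tcp_pos': array([ 0.24250378, -0.49330993,  0.20916271]), 'tcp_rot': array([2.931628  , 1.56940767, 1.81763417]), 'ft_force': array([ 0.54649973,  0.45087137, -0.85501744]), 'wrist_torque': array([-0.04113522, -0.05309402,  0.00869883]), 'gripper_width': 0.08776827455815737}
top 388.66091251665495 [ 0.257 -0.017  1.508] [array([1.39, 1.1 , 0.  ]), array([ 1.31, -1.1 ,  0.  ]), array([-0.17,  0.95,  0.  ]), array([-0.21, -0.9 ,  0.  ])]
brick_1 [([160, 183], 0.97, [0.546, 0.371]), ([192, 236], 0.93, [0.343, 0.245]), ([270, 149], 0.87, [0.671, -0.054]), ([240, 149], 0.76, [0.673, 0.062]), ([200, 200], 0.59, [0.478, 0.217]), ([323, 169], 0.58, [0.585, -0.255])]
bottle [([326, 184], 0.63, [0.518, -0.256]), ([162, 213
[... 834 characters left out ...]
, 0.382]), ([267, 294], 0.61, [0.343, 0.272]), ([208, 185], 0.61, [0.66, -0.045])]
bottle [([180, 209], 0.7, [0.64, 0.138]), ([272, 155], 0.65, [0.509, -0.209]), ([274, 169], 0.44, [0.474, -0.134])]
pot [([211, 326], 0.67, [0.424, 0.383]), ([269, 169], 0.25, [0.52, -0.216])]
tray [([298, 150], 0.56, [0.476, -0.42])]
pedestal [([165, 261], 0.74, [0.601, 0.28]), ([264, 144], 0.54, [0.581, -0.336]), ([273, 170], 0.47, [0.495, -0.185])]
beam [([273, 169], 0.74, [0.512, -0.234])]
side_beaker [([214, 160], 0.96, [0.688, -0.143])]
side_tube_1 [([281, 315], 0.77, [0.29, 0.337]), ([163, 260], 0.73, [0.586, 0.301]), ([215, 160], 0.28, [0.676, -0.13])]
tube_rack_full [([266, 294], 0.49, [0.332, 0.31])]
```

Run:
```python
import cv2
a=cv2.imread("pics/top0.png")[110:290,120:400]; cv2.imwrite("pics/top0c.png",cv2.resize(a,None,fx=2.8,fy=2.8,interpolation=2))
a=cv2.imread("pics/side0.png"); cv2.imwrite("pics/side0c.png",cv2.resize(a[120:360,110:370],None,fx=2.5,fy=2.5,interpolation=2))
```

```text
(no output)
```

View pics/top0c.png

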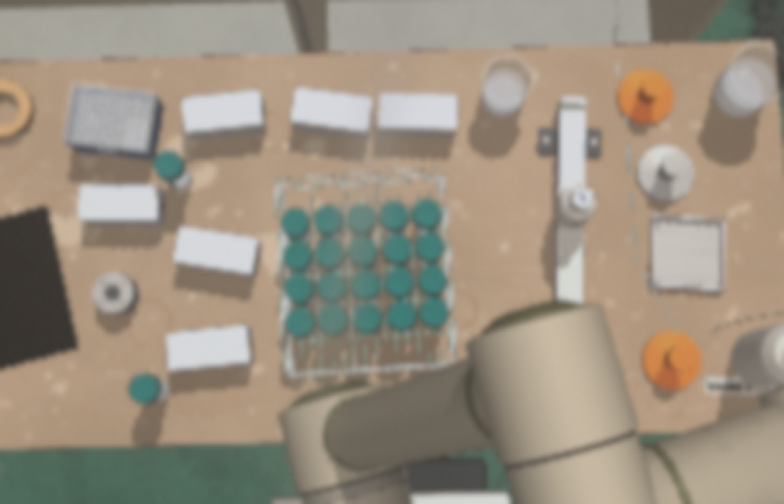

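View pics/side0c.png

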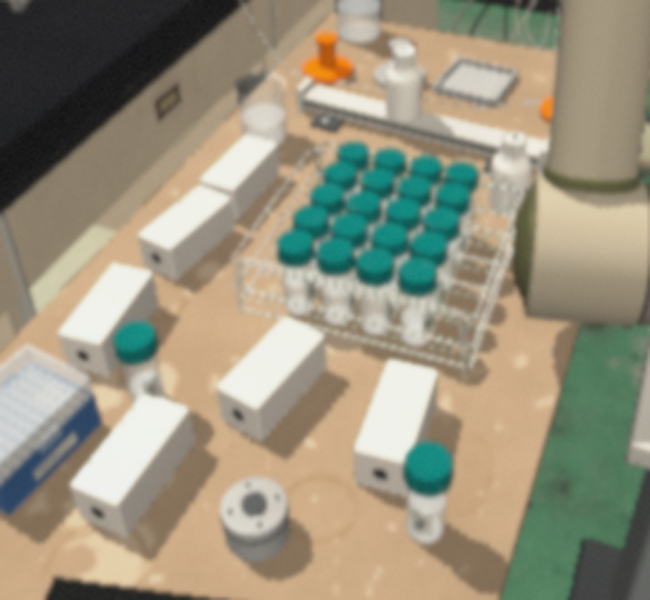

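Shown: six loose bricks (top crop at (222,111), (332,110), (418,111), (118,203), (216,250), (208,347)). Pot at (113,293). The beam runs vertically at x≈570.
Lookalikes, top-crop pixels:
- Bottle: the one on the beam at (577,203) is the target. The side bottle standing by the rack is under the arm here; in the side crop it is at (510,170).
- Pedestal: the steel one at (665,172) is the target. The orange ones at (645,97) and (672,360) are to be left alone.

Next I fit the brick outlines and take a wrist look from above the beam.

```bash
cat >> h.py <<'E'
from scipy.spatial.transform import Rotation as Ro
def jaw(s=None):
    s=s or ctrl.get_state(); R=Ro.from_euler("xyz",s["tcp_rot"]).as_matrix(); return np.degrees(np.arctan2(R[1,2],R[0,2])),R
def blobs(p,z,lo=175,amin=150,amax=1e9,sat=40,roi=None):
    hsv=cv2.cvtColor(p["color"],cv2.COLOR_BGR2HSV); m=((hsv[...,2]>lo)&(hsv[...,1]<sat)).astype(np.uint8)
    out=[]
    for c in cv2.findContours(m,cv2.RETR_EXTERNAL,cv2.CHAIN_APPROX_NONE)[0]:
        if not amin<cv2.contourArea(c)<amax: continue
        w=np.array([at(p,q,z)[:2] for q in c[:,0]],np.float32); (cx,cy),(a,b),t=cv2.minAreaRect(w)
        if a>b: a,b,t=b,a,t+90
        out.append((c.reshape(-1,2).mean(0).round().astype(int).tolist(),[round(cx,4),round(cy,4)],[round(a,3),round(b,3)],round((t+90+90)%180-90,1)))
    return out   # px, centre, short/long, angle of long axis from x
E
python3 - <<'E'
from h import *
print(jaw()[0],jaw()[1].round(2).tolist())
p=ctrl.read_camera("top")
for b in blobs(p,.05): print(b)
for n,uv,z in(("pedestal",(357.5,171.4),.06),("tray",(365.7,201.4),.0),("beamfar",(324.6,146),.04),("beamnearvis",(323.3,217),.03),("rackTL",(219,174),.1),("rackTR",(278,173),.1),("rackBR",(281,242),.1),("rackBL",(223,244),.1),("capTL",(225,189),.104),("capBR",(274.5,222),.104),("pot",(160.4,214.6),.04),("beakertop",(299.6,142),.085),("tube1",(180,168.5),.095),("tube2",(172,249),.095)):
    print(n,at(p,uv,z)[:2].round(3))
q=ctrl.read_camera("side")
for n,uv,z in(("sidebottle base",(314,203),0),("bottle base",(271,167),.03),("cap",(271,139),.13),("beam far end",(231,157),.03)): print(n,at(q,uv,z)[:2].round(3))
w=ctrl.read_camera("wrist"); c,d=ray(w,(256,192)); print(w["fx"],c,d)
E
```

```text
-63.82786664438705 [[-0.0, 0.9, 0.44], [0.0, 0.44, -0.9], [-1.0, 0.0, -0.0]]
([223, 336], [-0.006, 0.1206], [0.06, 0.256], -0.3)
([291, 323], [0.0091, -0.0925], [0.12, 0.282], 0.1)
([194, 233], [0.3517, 0.2413], [0.05, 0.11], -85.4)
([365, 201], [0.4584, -0.4051], [0.083, 0.087], 85.7)
([196, 199], [0.4827, 0.2301], [0.052, 0.113], 79.0)
([161, 182], [0.5524, 0.3667], [0.047, 0.108], -89.2)
([358, 170], [0.5765, -0.3869], [0.067, 0.072], 86.4)
([325, 163], [0.6054, -0.2664], [0.045, 0.158], -1.5)
([269, 149], [0.6702, -0.0489], [0.048, 0.113], 88.4)
([199, 149], [0.6782, 0.2219], [0.05, 0.114], -85.3)
([238, 148], [0.6766, 0.0692], [0.051, 0.114], 80.6)
([186, 57], [1.1042, 0.2874], [0.221, 0.265], -2.5)
([237, 14], [1.2492, 0.0561], [0.13, 0.132], -1.8)
pedestal [ 0.57  -0.384]
tray [ 0.463 -0.423]
beamfar [ 0.679 -0.268]
beamnearvis [ 0.403 -0.25 ]
rackTL [0.565 0.138]
rackTR [ 0.563 -0.08 ]
rackBR [ 0.31  -0.083]
rackBL [0.308 0.125]
capTL [0.507 0.116]
capBR [ 0.382 -0.062]
pot [0.426 0.369]
beakertop [ 0.684 -0.167]
tube1 [0.591 0.285]
tube2 [0.294 0.31 ]
sidebottle base [ 0.341 -0.141]
bottle base [ 0.522 -0.244]
cap [ 0.529 -0.258]
beam far end [ 0.679 -0.254]
284.6557014142522 [ 0.30423229 -0.46439195  0.38426155] [-0.25011735 -0.129876   -0.95960051]
```

{"name": "step_arm", "arguments": {
  "targets": [
    [0.0,0.0,0.05,0,100],
    [0.04,0.03,0.1,0,100],
    [0.08,0.06,0.14,0,100],
    [0.12,0.09,0.14,0,100],
    [0.16,0.12,0.14,0,100],
    [0.19,0.15,0.14,0,100],
    [0.19,0.15,0.14,0,100],
    [0.19,0.15,0.14,0,100]
  ]
}}

```text
time_s: 1.95
tcp_pos: [0.4343, -0.3417, 0.35]
tcp_rot: [0.848, 1.57, -0.262]
ft_force: [-0.5, -0.2, -0.1]
gripper_width: 0.088
```

Run:
```python
from h import *
print(jaw()[0])
w=ctrl.read_camera("wrist"); t=ctrl.read_camera("top")
cv2.imwrite("pics/w1.png",np.hstack([w["color"]])); cv2.imwrite("pics/t1.png",cv2.resize(t["color"][130:260,280:410],None,fx=4,fy=4,interpolation=2))
for p in(w,t):
  for l,z in(("bottle",.09),("tray",.004),("pedestal",.06),("beam",.03)):
    print(l,[(np.round(r["uv"]).astype(int).tolist(),round(r["confidence"],2),at(p,r["uv"],z)[:2].round(3).tolist()) for r in ctrl.recognise(l,p)])
```

```text
-63.59298924473488
bottle [([234, 72], 0.68, [0.527, -0.264])]
tray [([304, 151], 0.57, [0.469, -0.427])]
pedestal [([322, 82], 0.81, [0.578, -0.388]), ([247, 211], 0.75, [0.338, -0.376]), ([344, 18], 0.63, [0.668, -0.372])]
beam [([222, 102], 0.96, [0.482, -0.26])]
bottle [([328, 184], 0.68, [0.52, -0.263])]
tray []
pedestal [([357, 165], 0.76, [0.596, -0.384]), ([347, 148], 0.52, [0.663, -0.35])]
beam [([324, 166], 0.67, [0.6, -0.265])]
```

View pics/w1.png

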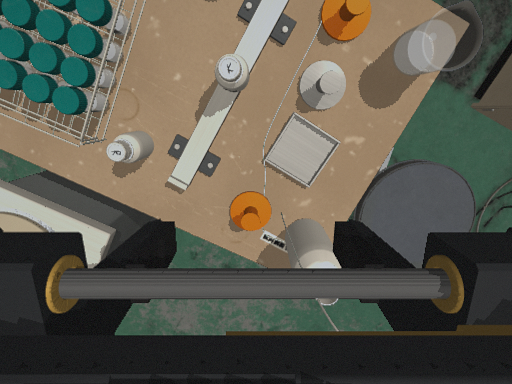

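Wrist view: bottle on the beam with its cap at (231,68), and the side bottle at (125,150) by the rack. The steel pedestal's top is at about (326,82), with orange ones at (352,8) and (250,213). Tray corners are (299,114), (340,143), (309,187), (264,154). The beam's near end is at (178,185), and the foot bolts are (178,145)/(211,169) and (248,7)/(286,28).

Run:
```python
from h import *
w=ctrl.read_camera("wrist")
A=lambda u,z:at(w,u,z)[:2]
n=(A((178,145),.008)+A((211,169),.008))/2; f=(A((248,7),.008)+A((286,28),.008))/2
print("feet",n,f,np.linalg.norm(f-n),"mid",(n+f)/2,"ang",np.degrees(np.arctan2(*(f-n)[::-1])))
print("near end",A((178,185),.04))
print("tray",np.mean([A(u,.014) for u in((299,114),(340,143),(309,187),(264,154))],0))
print("ped",A((326,82),.06),"bottle",A((231,68),.13),"sideb",A((119,152),.1))
g=cv2.cvtColor(w["color"],cv2.COLOR_BGR2GRAY)
# beam edges at rows of constant world: sample z=.03 plane across y for several x
for x in(.36,.39,.42,.45,.57,.59):
    ys=np.arange(-.32,-.2,.001); uv=px(w,[[x,y,.03] for y in ys]).astype(np.float32)
    v=cv2.remap(g,uv[None,:,0],uv[None,:,1],1)[0].astype(float); d=np.gradient(cv2.GaussianBlur(v[None],(1,1),0)[0])
    d=np.convolve(v,[1,1,1,0,-1,-1,-1],"same"); d[:6]=d[-6:]=0
    print(x,"rise",ys[d.argmax()].round(3),"fall",ys[d.argmin()].round(3))
```

```text
feet [ 0.36938349 -0.25469417] [ 0.63034118 -0.27104491] 0.2614694261062582 mid [ 0.49986234 -0.26286954] ang -3.5852751737232844
near end [ 0.31855407 -0.2513649 ]
tray [ 0.46816984 -0.42489552]
ped [ 0.57790147 -0.39622948] bottle [ 0.52603309 -0.26571312] sideb [ 0.34883843 -0.16087504]
0.36 rise -0.267 fall -0.231
0.39 rise -0.269 fall -0.233
0.42 rise -0.27 fall -0.236
0.45 rise -0.272 fall -0.245
0.57 rise -0.28 fall -0.246
0.59 rise -0.281 fall -0.247
```

{"name": "step_arm", "arguments": {
  "targets": [
    [0.03,0.025,-0.03,0,100],
    [0.06,0.05,-0.06,0,100],
    [0.092,0.076,-0.09,0,100],
    [0.092,0.076,-0.13,0,100],
    [0.092,0.076,-0.13,0,100],
    [0.092,0.076,-0.17,0,100],
    [0.092,0.076,-0.21,0,100],
    [0.092,0.076,-0.25,0,100],
    [0.092,0.076,-0.275,0,100],
    [0.092,0.076,-0.275,0,100],
    [0.092,0.076,-0.275,0,100]
  ]
}}

```text
time_s: 3.6
tcp_pos: [0.5253, -0.2689, 0.0769]
tcp_rot: [0.414, 1.568, -0.701]
ft_force: [0.1, -0.5, 0.2]
gripper_width: 0.0884
```

{"name": "step_arm", "arguments": {
  "targets": [
    [0,0,0,0,40],
    [0,0,0,0,40],
    [0,0,0,0,40],
    [0,0,0,0,40],
    [0,0,0,0,40],
    [0,0,0,0,40],
    [0,0,0,0,40]
  ]
}}

```text
time_s: 4.3
tcp_pos: [0.5246, -0.2676, 0.0749]
tcp_rot: [0.733, 1.571, -0.381]
ft_force: [0.1, 0.3, 1.7]
gripper_width: 0.0485
```

{"name": "step_arm", "arguments": {
  "targets": [
    [0,0,0.03,0,30],
    [0,0,0.06,0,30],
    [-0.015,-0.04,0.06,0,30],
    [-0.03,-0.08,0.06,0,30],
    [-0.045,-0.12,0.06,0,30],
    [-0.057,-0.158,0.06,0,30],
    [-0.057,-0.158,0.06,0,30],
    [-0.057,-0.158,0.02,0,30],
    [-0.057,-0.158,-0.01,0,30],
    [-0.057,-0.158,-0.02,0,30],
    [-0.057,-0.158,-0.024,0,30],
    [-0.057,-0.158,-0.025,0,30],
    [-0.057,-0.158,-0.025,0,30]
  ]
}}

```text
time_s: 5.6
tcp_pos: [0.4682, -0.426, 0.0511]
tcp_rot: [0.194, 1.568, -0.92]
ft_force: [-0.5, -0.1, -0.1]
gripper_width: 0.0488
```

Run:
```python
from h import *
s=ctrl.get_state();print(s["tcp_pos"],s["gripper_width"],s["ft_force"])
w=ctrl.read_camera("wrist");cv2.imwrite("pics/w2.png",w["color"])
```

```text
[ 0.46817234 -0.42598406  0.05111552] 0.04879758241212529 [-0.46561448 -0.11456436 -0.06061816]
```

View pics/w2.png

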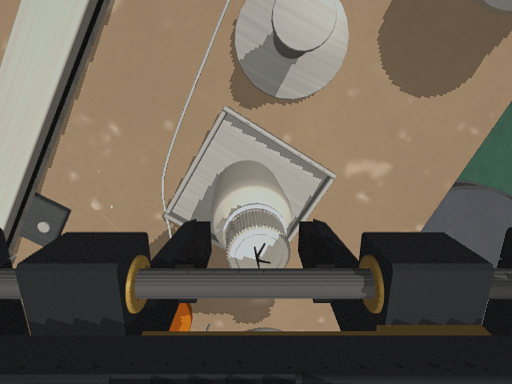

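The bottle hangs centred in the tray (tray corners (225,108), (165,215), (333,178)). I release it and go to the bricks on the far side.

{"name": "step_arm", "arguments": {
  "targets": [
    [0,0,-0.002,0,30],
    [0,0,-0.002,0,60],
    [0,0,-0.002,0,100],
    [0,0,-0.002,0,100],
    [0,0,-0.002,0,100],
    [0,0,-0.002,0,100],
    [0,0,0.03,0,100],
    [0,0,0.08,0,100],
    [0,0,0.13,0,100],
    [0.01,0.03,0.17,8,100],
    [0.03,0.07,0.2,16,100],
    [0.04,0.11,0.22,24,100],
    [0.05,0.15,0.23,32,100],
    [0.06,0.19,0.24,40,100],
    [0.07,0.23,0.25,48,100],
    [0.08,0.27,0.25,56,100],
    [0.1,0.31,0.25,62,100],
    [0.12,0.35,0.25,62,100],
    [0.13,0.38,0.25,62,100],
    [0.13,0.38,0.25,62,100]
  ]
}}

```text
time_s: 7.65
tcp_pos: [0.5983, -0.0421, 0.2995]
tcp_rot: [1.74, 1.57, 1.713]
ft_force: [0.3, 0.1, -0.3]
gripper_width: 0.0884
```

Run:
```python
from h import *
s=ctrl.get_state();print(s["tcp_pos"],jaw(s)[0])
w=ctrl.read_camera("wrist");t=ctrl.read_camera("side")
cv2.imwrite("pics/w3.png",np.vstack([np.hstack([w["color"]]),])); cv2.imwrite("pics/s3.png",t["color"])
for b in blobs(w,.05,amin=1000): print(b)
```

```text
[ 0.59825452 -0.04214496  0.29950041] -1.5665287317138639
([302, 159], [0.6705, -0.0519], [0.048, 0.108], 87.2)
([308, 74], [0.6764, 0.0672], [0.048, 0.108], 80.5)
```

View pics/w3.png

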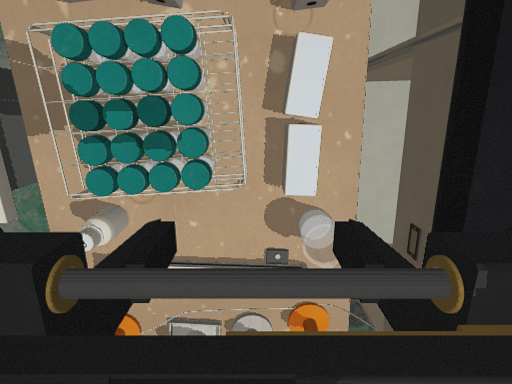

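View pics/s3.png

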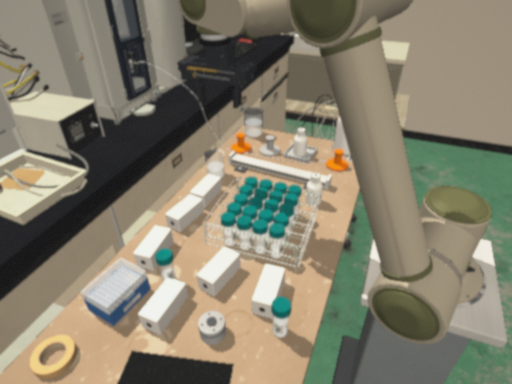

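Wrist view: two bricks in line, at (302,159) and (308,74). The table's back edge is at column ~368, and a cabinet face and black counter follow beyond it. I need to know whether the gripper body clears that.

Run:
```python
from h import *
w=ctrl.read_camera("wrist");t=ctrl.read_camera("side")
print("edge",at(w,(370,40),0),at(w,(366,180),0))
a=t["color"][60:320,30:300];cv2.imwrite("pics/s4.png",np.hstack([cv2.resize(a,None,fx=2,fy=2,interpolation=2)[:, :],w["color"][0:240,350:512].repeat(2,0)[:480,:].repeat(1,1) if 0 else cv2.copyMakeBorder(w["color"][0:240,350:512],0,280,0,0,0)]))
# socket triangulation
def tri(u1,u2):
    c1,d1=ray(w,u1);c2,d2=ray(t,u2);s=np.linalg.lstsq(np.c_[d1,-d2],c2-c1,rcond=None)[0];return ((c1+d1*s[0]+c2+d2*s[1])/2).round(3),np.linalg.norm(c1+d1*s[0]-c2-d2*s[1]).round(3)
print("socket",tri((413,241),(177,160)))
```

```text
edge [7.77255744e-01 1.16757570e-01 5.55111512e-17] [ 0.78750313 -0.1014759   0.        ]
socket (array([ 0.892, -0.225, -0.014]), np.float64(0.004))
```

View pics/s4.png

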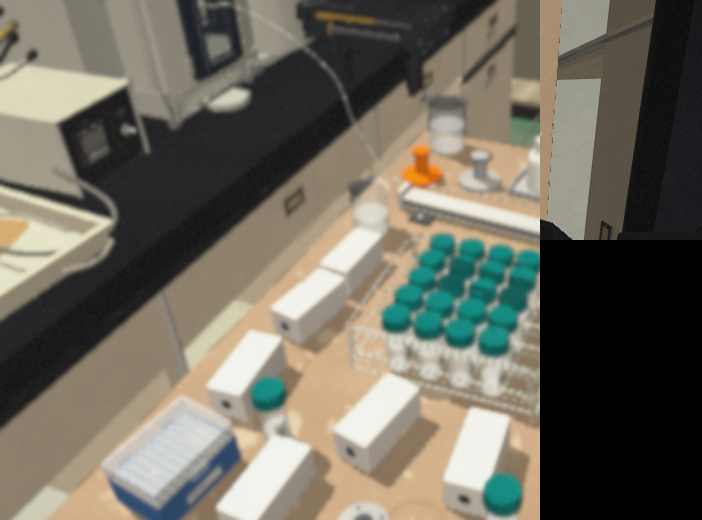

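The cabinet face is at x≈0.89, so the gripper body clears it. Now I take the first brick (B1).

{"name": "step_arm", "arguments": {
  "targets": [
    [0.04,-0.005,-0.03,-1,100],
    [0.072,-0.01,-0.06,-1,100],
    [0.072,-0.01,-0.1,-1,100],
    [0.072,-0.01,-0.14,-1,100],
    [0.072,-0.01,-0.18,-1,100],
    [0.072,-0.01,-0.22,-1,100],
    [0.072,-0.01,-0.25,-1,100],
    [0.072,-0.01,-0.281,-1,100],
    [0.072,-0.01,-0.281,-1,100],
    [0.072,-0.01,-0.281,-1,30],
    [0.072,-0.01,-0.281,-1,30],
    [0.072,-0.01,-0.281,-1,30],
    [0.072,-0.01,-0.281,-1,30],
    [0.072,-0.01,-0.281,-1,30],
    [0.072,-0.01,-0.281,-1,30],
    [0.072,-0.01,-0.281,-1,30]
  ]
}}

```text
time_s: 9.45
tcp_pos: [0.6699, -0.0556, 0.0194]
tcp_rot: [-0.22, 1.57, -0.27]
ft_force: [-1.0, 1.0, 4.5]
gripper_width: 0.048
```

{"name": "step_arm", "arguments": {
  "targets": [
    [0,0,0.04,0,30],
    [0,0,0.09,0,30],
    [-0.01,0,0.14,0,30],
    [-0.03,-0.01,0.18,-8,30],
    [-0.06,-0.03,0.2,-16,30],
    [-0.09,-0.06,0.2,-24,30],
    [-0.11,-0.09,0.2,-32,30],
    [-0.13,-0.12,0.2,-40,30],
    [-0.15,-0.15,0.2,-48,30],
    [-0.17,-0.17,0.2,-56,30],
    [-0.18,-0.19,0.2,-64,30],
    [-0.19,-0.2,0.2,-72,30],
    [-0.2,-0.205,0.2,-80,30],
    [-0.21,-0.205,0.2,-88,30],
    [-0.22,-0.205,0.2,-91,30],
    [-0.22,-0.205,0.2,-91,30],
    [-0.22,-0.205,0.2,-91,30]
  ]
}}

```text
time_s: 11.15
tcp_pos: [0.4496, -0.2605, 0.2185]
tcp_rot: [-2.475, 1.57, 2.172]
ft_force: [0.3, -0.5, -3.3]
gripper_width: 0.0484
```

Run:
```python
from h import *
s=ctrl.get_state();print(s["tcp_pos"],jaw(s)[0],s["gripper_width"])
w=ctrl.read_camera("wrist");cv2.imwrite("pics/w5.png",w["color"])
g=cv2.cvtColor(w["color"],cv2.COLOR_BGR2GRAY)
for x in np.arange(.46,.68,.02):
    ys=np.arange(-.31,-.21,.001); uv=px(w,[[x,y,.03] for y in ys]).astype(np.float32)
    v=cv2.remap(g,uv[None,:,0],uv[None,:,1],1)[0].astype(float)
    d=np.convolve(v,[1,1,1,0,-1,-1,-1],"same"); d[:6]=d[-6:]=0
    print(x.round(2),"rise",ys[d.argmax()].round(3),"fall",ys[d.argmin()].round(3),end="; ")
print(px(w,[[.684,-.268,.04],[.578,-.396,.06]]))
```

```text
[ 0.44963518 -0.26046132  0.21846146] -93.7451585534786 0.04838514365288051
0.46 rise -0.248 fall -0.244; 0.48 rise -0.269 fall -0.266; 0.5 rise -0.276 fall -0.259; 0.52 rise -0.277 fall -0.242; 0.54 rise -0.278 fall -0.243; 0.56 rise -0.279 fall -0.245; 0.58 rise -0.28 fall -0.246; 0.6 rise -0.282 fall -0.247; 0.62 rise -0.284 fall -0.249; 0.64 rise -0.31 fall -0.31; 0.66 rise -0.31 fall -0.31; 0.68 rise -0.31 fall -0.31; [[245.96663124 -56.65425306]
 [372.75287399  42.26582127]]
```

View pics/w5.png

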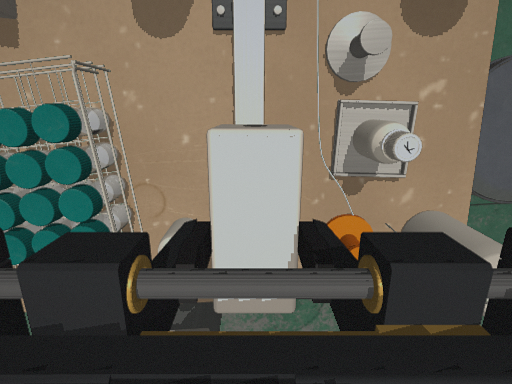

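Brick held straight along the beam; its far upper edge is at row ~127, columns 210–299. Pedestal top at (376,40) and far foot bolts at (221,10), (278,9).

Run:
```python
from h import *
w=ctrl.read_camera("wrist")
f=(at(w,(221,10),.008)+at(w,(278,9),.008))/2
u=np.array([.9977,-.0674]); print("far foot",f[:2],"mid",f[:2]-.13*u)
print("ped",at(w,(376,40),.06)[:2])
g=cv2.cvtColor(w["color"],cv2.COLOR_BGR2GRAY); print(g[115:140,255].tolist())
print("brick far edge", [at(w,(255,r),z)[:2].round(4).tolist() for r in(124,127,131,135) for z in(.249,.199)])
print([at(w,(c,180),.249)[1].round(4) for c in (209,300)])
```

```text
far foot [ 0.63287946 -0.26760435] mid [ 0.50317846 -0.25884235]
ped [ 0.58021381 -0.39938562]
[185, 187, 186, 188, 186, 187, 186, 189, 192, 133, 48, 63, 115, 135, 169, 187, 186, 188, 187, 188, 187, 188, 185, 186, 189]
brick far edge [[0.5111, -0.2659], [0.5086, -0.2658], [0.5097, -0.2658], [0.5066, -0.2657], [0.5077, -0.2657], [0.504, -0.2655], [0.5058, -0.2655], [0.5014, -0.2654]]
[np.float64(-0.2401), np.float64(-0.2875)]
```

{"name": "step_arm", "arguments": {
  "targets": [
    [0.04,-0.001,0,0,30],
    [0.08,-0.003,-0.01,0,30],
    [0.12,-0.004,-0.04,0,30],
    [0.163,-0.005,-0.07,0,30],
    [0.163,-0.005,-0.1,0,30],
    [0.163,-0.005,-0.13,0,30],
    [0.163,-0.005,-0.15,0,30],
    [0.163,-0.005,-0.16,0,30],
    [0.163,-0.005,-0.165,0,30],
    [0.163,-0.005,-0.168,0,30],
    [0.163,-0.005,-0.169,0,30]
  ]
}}

```text
time_s: 12.35
tcp_pos: [0.6135, -0.2643, 0.0546]
tcp_rot: [1.687, 1.567, 0.051]
ft_force: [-10.6, 11.1, 29.4]
gripper_width: 0.0264
```

The width dropped to 26 mm and there is an upward force, so the grip slipped. I look before doing anything.

Run:
```python
from h import *
s=ctrl.get_state();print(s["tcp_pos"],s["gripper_width"],s["ft_force"])
w=ctrl.read_camera("wrist");t=ctrl.read_camera("side")
cv2.imwrite("pics/w6.png",np.hstack([cv2.resize(w["color"],(400,300)),cv2.resize(t["color"][110:230,180:340],(400,300),interpolation=2)]))
```

```text
[ 0.61349308 -0.26428367  0.05456398] 0.026438987077370215 [-10.64154692  11.12627251  29.35387812]
```

View pics/w6.png

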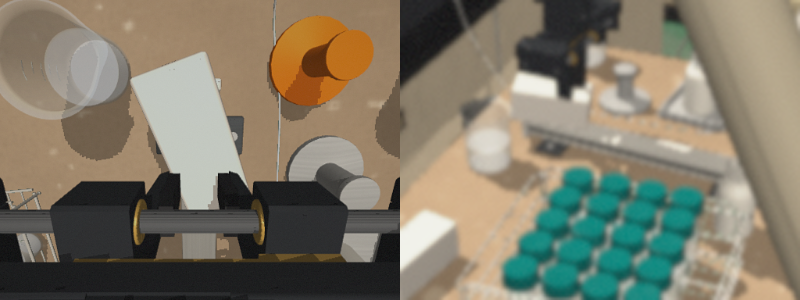

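{"name": "step_arm", "arguments": {
  "targets": [
    [0,0,0.004,0,40],
    [0,0,0.004,0,60],
    [0,0,0.004,0,80],
    [0,0,0.004,0,100],
    [0,0,0.004,0,100],
    [0,0,0.004,0,100],
    [0,0,0.03,0,100],
    [0,0,0.06,0,100],
    [-0.02,0,0.1,0,100],
    [-0.05,0,0.14,0,100],
    [-0.08,0,0.18,0,100],
    [-0.1,0,0.2,0,100],
    [-0.1,0,0.2,0,100]
  ]
}}

```text
time_s: 13.75
tcp_pos: [0.5118, -0.2663, 0.2533]
tcp_rot: [0.917, 1.565, -0.722]
ft_force: [0.5, -0.2, -0.6]
gripper_width: 0.0884
```

Run:
```python
from h import *
s=ctrl.get_state();print(s["tcp_pos"],s["gripper_width"],s["ft_force"])
w=ctrl.read_camera("wrist");t=ctrl.read_camera("side")
cv2.imwrite("pics/w7.png",np.hstack([cv2.resize(w["color"],(400,300)),cv2.resize(t["color"][110:230,180:340],(400,300),interpolation=2)]))
for b in blobs(w,.08,amin=1000): print(b)
```

```text
[ 0.51182786 -0.26628183  0.25334454] 0.08838389567529505 [ 0.53180803 -0.21664028 -0.62722654]
([248, 196], [0.4681, -0.2566], [0.029, 0.19], -3.6)
([243, 50], [0.6446, -0.2648], [0.047, 0.109], 15.6)
```

View pics/w7.png

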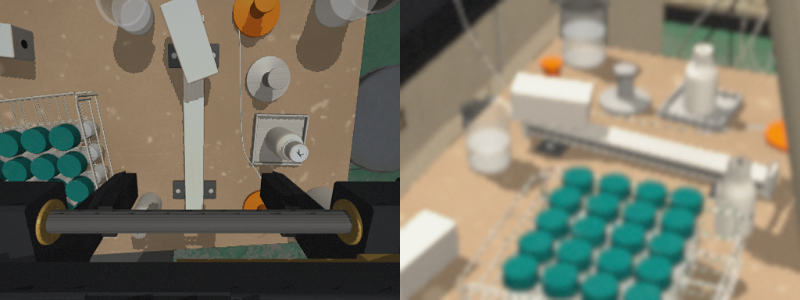

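The brick lies on the beam at (0.645, −0.265), turned about 16° and probably resting on the far lug. I regrasp it with the matching turn.

{"name": "step_arm", "arguments": {
  "targets": [
    [0.04,0,0,7,100],
    [0.08,0,-0.02,14,100],
    [0.12,0.001,-0.06,19.4,100],
    [0.133,0.001,-0.1,19.4,100],
    [0.133,0.001,-0.14,19.4,100],
    [0.133,0.001,-0.17,19.4,100],
    [0.133,0.001,-0.19,19.4,100],
    [0.133,0.001,-0.2,19.4,100],
    [0.133,0.001,-0.2,19.4,30],
    [0.133,0.001,-0.2,19.4,30],
    [0.133,0.001,-0.2,19.4,30],
    [0.133,0.001,-0.2,19.4,30],
    [0.133,0.001,-0.2,19.4,30],
    [0.133,0.001,-0.2,19.4,30],
    [0.133,0.001,-0.2,19.4,30]
  ]
}}

```text
time_s: 15.35
tcp_pos: [0.6458, -0.2646, 0.0504]
tcp_rot: [0.888, 1.57, -0.411]
ft_force: [-1.1, 0.8, 4.2]
gripper_width: 0.0496
```

{"name": "step_arm", "arguments": {
  "targets": [
    [0,0,0.03,0,20],
    [0,0,0.06,0,20],
    [-0.015,-0.001,0.06,-8,20],
    [-0.029,-0.0015,0.06,-16,20],
    [-0.029,-0.0015,0.06,-19.4,20],
    [-0.029,-0.0015,0.06,-19.4,20],
    [-0.029,-0.0015,0.06,-19.4,20]
  ]
}}

```text
time_s: 16.05
tcp_pos: [0.6165, -0.266, 0.1093]
tcp_rot: [-2.075, 1.57, 2.573]
ft_force: [-0.2, -0.3, -3.0]
gripper_width: 0.0496
```

Run:
```python
from h import *
s=ctrl.get_state();print(s["tcp_pos"],jaw(s)[0],s["gripper_width"])
w=ctrl.read_camera("wrist");cv2.imwrite("pics/w8.png",w["color"])
g=cv2.cvtColor(w["color"],cv2.COLOR_BGR2GRAY)
x0,y0=s["tcp_pos"][:2]
for off in(-.018,-.006,.006,.018):
  xs=np.arange(.02,.09,.001)
  uv=px(w,[[x0+a*.9977-off*.067*-1*0,y0-a*.0674+off,s["tcp_pos"][2]+.0306] for a in xs]).astype(np.float32)
  v=cv2.remap(g,uv[None,:,0],uv[None,:,1],1)[0].astype(int); print(off,dict(zip((xs*1000).round().astype(int).tolist(),v.tolist())) if off==.006 else (xs[np.abs(np.convolve(v,[1,1,0,-1,-1],"same"))[3:-3].argmax()+3]))
```

```text
[ 0.61652605 -0.26601047  0.1092552 ] -93.72052208468682 0.049569160768351286
-0.018 0.04800000000000003
-0.006 0.05700000000000004
0.006 {20: 187, 21: 187, 22: 186, 23: 188, 24: 188, 25: 187, 26: 187, 27: 187, 28: 188, 29: 186, 30: 187, 31: 187, 32: 188, 33: 187, 34: 186, 35: 187, 36: 187, 37: 187, 38: 186, 39: 188, 40: 186, 41: 187, 42: 187, 43: 186, 44: 187, 45: 188, 46: 187, 47: 187, 48: 187, 49: 187, 50: 155, 51: 134, 52: 133, 53: 133, 54: 133, 55: 134, 56: 132, 57: 132, 58: 131, 59: 136, 60: 188, 61: 173, 62: 130, 63: 130, 64: 128, 65: 133, 66: 187, 67: 185, 68: 187, 69: 184, 70: 185, 71: 129, 72: 133, 73: 134, 74: 132, 75: 130, 76: 132, 77: 131, 78: 133, 79: 131, 80: 132, 81: 132, 82: 132, 83: 132, 84: 131, 85: 132, 86: 132, 87: 131, 88: 133, 89: 132}
0.018 0.05100000000000003
```

View pics/w8.png

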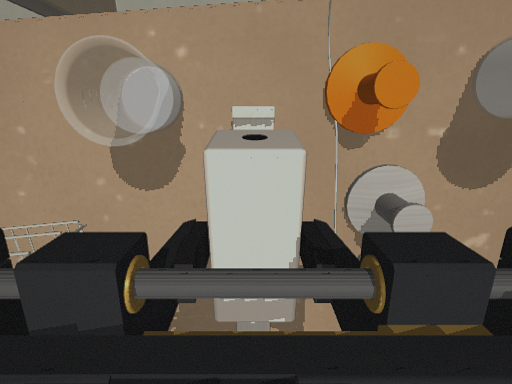

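Run:
```python
from h import *
w=ctrl.read_camera("wrist")
print(px(w,[[.6771,-.2701,.04]]),at(w,(253,118),.04),at(w,(253,107),.04),at(w,(253,128),.03), "ped",at(w,(408,220),.06),at(w,(386,203),.006))
```

```text
[[253.22676484 118.88767793]] [ 0.67782898 -0.26995864  0.04      ] [ 0.68661643 -0.27053602  0.04      ] [ 0.66904743 -0.26933696  0.03      ] ped [ 0.58672128 -0.39491741  0.06      ] [ 0.58326496 -0.40062468  0.006     ]
```

The beam model is confirmed: lug edge predicted at row 118.9 and seen at 118. I shift 5 mm and set the brick down.

{"name": "step_arm", "arguments": {
  "targets": [
    [0.005,0,-0.02,0,20],
    [0.005,0,-0.04,0,20],
    [0.005,0,-0.05,0,20],
    [0.005,0,-0.056,0,20],
    [0.005,0,-0.059,0,20],
    [0.005,0,-0.061,0,20],
    [0.005,0,-0.061,0,20]
  ]
}}

```text
time_s: 16.85
tcp_pos: [0.6222, -0.2663, 0.0498]
tcp_rot: [1.175, 1.569, -0.462]
ft_force: [0.4, 0.6, 0.4]
gripper_width: 0.0496
```

{"name": "step_arm", "arguments": {
  "targets": [
    [0,0,-0.002,0,20],
    [0,0,-0.004,0,20],
    [0,0,-0.004,0,20]
  ]
}}

```text
time_s: 17.15
tcp_pos: [0.623, -0.2666, 0.0485]
tcp_rot: [1.122, 1.565, -0.515]
ft_force: [-1.3, 3.0, 16.6]
gripper_width: 0.0497
```

{"name": "step_arm", "arguments": {
  "targets": [
    [0,0,-0.001,0,60],
    [0,0,-0.001,0,100],
    [0,0,-0.001,0,100],
    [0,0,-0.001,0,100],
    [0,0,-0.001,0,100],
    [0,0,0.03,0,100],
    [-0.01,0,0.06,0,100],
    [-0.05,0,0.1,0,100],
    [-0.1,0,0.15,0,100],
    [-0.1,0.02,0.2,0,100],
    [-0.1,0.02,0.2,0,100],
    [-0.1,0.02,0.2,0,100]
  ]
}}

```text
time_s: 18.35
tcp_pos: [0.5219, -0.2461, 0.2488]
tcp_rot: [0.999, 1.563, -0.638]
ft_force: [0.2, 0.2, -0.7]
gripper_width: 0.0886
```

```bash
cat >> h.py <<'E'
M=np.array([.502,-.2583]);U=np.array([.9977,-.0674])
def wall(z=.08,n="wrist"):
    w=ctrl.read_camera(n)
    for b in blobs(w,z,amin=500,lo=180):
        d=np.array(b[1])-M; print(b,"along",(d@U).round(4),"across",(d@[-U[1],U[0]]).round(4))
    return w
E
python3 - <<'E'
from h import *
s=ctrl.get_state();print(s["tcp_pos"],jaw(s)[0])
w=wall();cv2.imwrite("pics/w9.png",w["color"])
E
```

```text
[ 0.52189478 -0.24612632  0.24884263] -93.81671511796438
([262, 212], [0.4621, -0.254], [0.028, 0.155], -3.9) along -0.0401 across 0.0016
([266, 83], [0.6101, -0.2673], [0.046, 0.086], -4.2) along 0.1085 across -0.0017
```

Run:
```python
from h import *
w=ctrl.read_camera("wrist");g=cv2.cvtColor(w["color"],cv2.COLOR_BGR2GRAY)
for off in(0,.015):
  xs=np.arange(.04,.19,.002)
  uv=px(w,[[*(M+a*U+off*np.array([.0674,.9977])),.08] for a in xs]).astype(np.float32)
  v=cv2.remap(g,uv[None,:,0],uv[None,:,1],1)[0].astype(int); print(" ".join(f"{int(round(a*1000))}:{b}" for a,b in zip(xs,v)))
print(px(w,[[*(M+.17*U),.08]]))
```

```text
40:126 42:128 44:128 46:127 48:127 50:126 52:128 54:127 56:128 58:127 60:129 62:127 64:135 66:179 68:180 70:180 72:179 74:180 76:179 78:180 80:179 82:180 84:179 86:179 88:179 90:179 92:179 94:180 96:180 98:180 100:181 102:178 104:180 106:180 108:180 110:179 112:178 114:179 116:181 118:179 120:178 122:179 124:178 126:178 128:179 130:179 132:179 134:178 136:178 138:178 140:179 142:179 144:178 146:179 148:178 150:178 152:178 154:177 156:178 158:177 160:177 162:177 164:176 166:177 168:178 170:178 172:176 174:171 176:107 178:125 180:126 182:125 184:123 186:123 188:125
40:125 42:128 44:127 46:128 48:127 50:127 52:127 54:127 56:129 58:128 60:128 62:128 64:133 66:178 68:179 70:180 72:179 74:180 76:179 78:180 80:180 82:180 84:179 86:179 88:179 90:181 92:179 94:180 96:179 98:179 100:180 102:179 104:178 106:180 108:180 110:178 112:178 114:178 116:178 118:179 120:179 122:179 124:178 126:179 128:178 130:179 132:179 134:179 136:179 138:179 140:179 142:178 144:177 146:178 148:178 150:178 152:178 154:177 156:178 158:178 160:176 162:179 164:178 166:178 168:178 170:176 172:177 174:172 176:107 178:127 180:125 182:126 184:126 186:124 188:124
[[265.69671102  29.87325439]]
```

The brick spans 65–175 mm along the beam at z=0.08 (centre 120 against 115), flat and straight, which is within tolerance. On to B2.

{"name": "step_arm", "arguments": {
  "targets": [
    [0.01,0.03,0,8.5,100],
    [0.025,0.065,0,17,100],
    [0.04,0.1,0,25.5,100],
    [0.055,0.135,0,34,100],
    [0.07,0.17,0,42.5,100],
    [0.09,0.205,0,51,100],
    [0.11,0.24,0,59.5,100],
    [0.13,0.27,-0.01,68,100],
    [0.145,0.3,-0.03,76.5,100],
    [0.1545,0.3133,-0.07,84.3,100],
    [0.1545,0.3133,-0.11,84.3,100],
    [0.1545,0.3133,-0.15,84.3,100],
    [0.1545,0.3133,-0.19,84.3,100],
    [0.1545,0.3133,-0.215,84.3,100],
    [0.1545,0.3133,-0.23,84.3,100],
    [0.1545,0.3133,-0.23,84.3,100]
  ]
}}

```text
time_s: 20.05
tcp_pos: [0.6747, 0.0672, 0.0114]
tcp_rot: [-3.05, 1.565, 3.067]
ft_force: [-0.5, -0.8, -0.0]
gripper_width: 0.0882
```

{"name": "step_arm", "arguments": {
  "targets": [
    [0,0,0,0,30],
    [0,0,0,0,30],
    [0,0,0,0,30],
    [0,0,0,0,30],
    [0,0,0,0,30],
    [0,0,0,0,20],
    [0,0,0.04,0,20],
    [-0.01,-0.02,0.09,0,20],
    [-0.02,-0.05,0.14,-8,20],
    [-0.03,-0.08,0.18,-16,20],
    [-0.05,-0.11,0.2,-24,20],
    [-0.07,-0.14,0.2,-32,20],
    [-0.09,-0.17,0.2,-40,20],
    [-0.11,-0.2,0.2,-48,20],
    [-0.12,-0.23,0.2,-56,20],
    [-0.14,-0.26,0.2,-64,20],
    [-0.15,-0.29,0.2,-72,20],
    [-0.16,-0.31,0.2,-80,20],
    [-0.17,-0.32,0.2,-84.3,20],
    [-0.174,-0.325,0.19,-84.3,20]
  ]
}}

```text
time_s: 22.05
tcp_pos: [0.5016, -0.259, 0.2051]
tcp_rot: [0.879, 1.569, -0.761]
ft_force: [-1.1, 0.3, -2.1]
gripper_width: 0.0493
```

```bash
cat >> h.py <<'E'
def held(dz=.031):
    # profile of the held brick's top far edge ahead of the TCP, along beam
    s=ctrl.get_state();x=s["tcp_pos"];print("tcp",x.round(4),"jaw",round(jaw(s)[0],2),"w",s["gripper_width"].round(4),"F",s["ft_force"].round(1),"t",s["time_s"])
    w=ctrl.read_camera("wrist");g=cv2.cvtColor(w["color"],cv2.COLOR_BGR2GRAY);a=np.arange(.02,.09,.001)
    for off in(-.015,0,.015):
        uv=px(w,[[*(x[:2]+q*U+off*np.array([.0674,.9977])),x[2]+dz] for q in a]).astype(np.float32)
        v=cv2.remap(g,uv[None,:,0],uv[None,:,1],1)[0].astype(int);i=np.argmax(v<v[:5].mean()-12);print(off,"edge",a[i].round(3),"-> centre offset",(a[i]-.055).round(3))
    return w
E
python3 -c "
from h import *
held()"
```

```text
Traceback (most recent call last):
  File "h.py", line 31, in held
    s=ctrl.get_state();x=s["tcp_pos"];print("tcp",x.round(4),"jaw",round(jaw(s)[0],2),"w",s["gripper_width"].round(4),"F",s["ft_force"].round(1),"t",s["time_s"])
                                                                                          ^^^^^^^^^^^^^^^^^^^^^^^^
AttributeError: 'float' object has no attribute 'round'
```

```bash
sed -i 's/s\["gripper_width"\].round(4)/round(s["gripper_width"],4)/' h.py; python3 -c "
from h import *
held(.035)"
```

```text
tcp [ 0.5016 -0.259   0.2051] jaw -93.94 w 0.0493 F [-1.1  0.3 -2.1] t 22.05
-0.015 edge 0.056 -> centre offset 0.001
0 edge 0.056 -> centre offset 0.001
0.015 edge 0.056 -> centre offset 0.001
```

{"name": "step_arm", "arguments": {
  "targets": [
    [0,0,-0.04,0,20],
    [0,0.001,-0.08,0,20],
    [0,0.001,-0.11,0,20],
    [0,0.001,-0.135,0,20],
    [0,0.001,-0.15,0,20],
    [0,0.001,-0.156,0,20],
    [0,0.001,-0.159,0,20],
    [0,0.001,-0.159,0,20],
    [0,0.001,-0.161,0,20],
    [0,0.001,-0.161,0,20]
  ]
}}

```text
time_s: 23.1
tcp_pos: [0.5027, -0.257, 0.0452]
tcp_rot: [1.048, 1.568, -0.589]
ft_force: [-0.2, 1.3, 5.5]
gripper_width: 0.0496
```

{"name": "step_arm", "arguments": {
  "targets": [
    [0,0,0,0,60],
    [0,0,0,0,100],
    [0,0,0,0,100],
    [0,0,0,0,100],
    [0,0,0.03,0,100],
    [0,0,0.07,0,100],
    [0,0,0.12,0,100],
    [0,0.03,0.16,8.5,100],
    [0.01,0.06,0.2,17,100],
    [0.02,0.1,0.22,25.5,100],
    [0.03,0.14,0.24,34,100],
    [0.04,0.18,0.25,42.5,100],
    [0.05,0.22,0.25,51,100],
    [0.06,0.26,0.25,59.5,100],
    [0.07,0.3,0.25,68,100],
    [0.08,0.33,0.25,76.5,100],
    [0.09,0.36,0.25,85,100],
    [0.1,0.38,0.25,93.5,100],
    [0.1,0.4,0.25,98.6,100],
    [0.1,0.4,0.25,98.6,100]
  ]
}}

```text
time_s: 25.1
tcp_pos: [0.6019, 0.1451, 0.2933]
tcp_rot: [2.551, 1.57, 2.638]
ft_force: [0.9, -0.4, -0.5]
gripper_width: 0.0883
```

Run:
```python
from h import *
s=ctrl.get_state();print(s["tcp_pos"],jaw(s)[0])
w=ctrl.read_camera("wrist");t=ctrl.read_camera("top")
for p,z in((w,.05),(t,.05),(t,.08)):
  for b in blobs(p,z,amin=120,amax=20000): print(b)
  print()
cv2.imwrite("pics/w10.png",w["color"])
print(px(w,[[.591,.285,.095],[.294,.31,.095]]))
```

```text
[0.60194964 0.14513779 0.29332652] 4.985673822776509
([142, 156], [0.4399, 0.1282], [0.009, 0.263], 2.4)
([313, 107], [0.6783, 0.2203], [0.048, 0.106], -85.0)
([176, 91], [0.4842, 0.2283], [0.048, 0.108], 79.5)
([78, 48], [0.3506, 0.265], [0.048, 0.053], -85.1)
([229, 15], [0.5525, 0.3261], [0.036, 0.05], 5.0)

([272, 317], [0.0095, -0.0013], [0.283, 0.304], 89.7)
([323, 226], [0.3658, -0.246], [0.034, 0.101], -2.9)
([365, 199], [0.4585, -0.4051], [0.083, 0.087], 85.7)
([161, 182], [0.5505, 0.3663], [0.047, 0.108], 88.5)
([326, 189], [0.5064, -0.2608], [0.049, 0.112], -3.2)
([358, 170], [0.5766, -0.3869], [0.067, 0.072], 86.4)
([327, 158], [0.6272, -0.2711], [0.05, 0.115], -3.2)
([300, 142], [0.6956, -0.171], [0.052, 0.054], -64.2)
([387, 140], [0.694, -0.5082], [0.053, 0.056], -1.6)
([185, 56], [1.1041, 0.2878], [0.222, 0.265], -2.4)
([191, 12], [1.2643, 0.2564], [0.014, 0.208], 88.1)
([244, 14], [1.2508, 0.032], [0.139, 0.17], -88.0)

([272, 317], [0.0146, -0.0017], [0.277, 0.298], 89.7)
([323, 226], [0.3636, -0.2413], [0.033, 0.099], -2.9)
([365, 199], [0.4544, -0.3972], [0.082, 0.085], 85.7)
([161, 182], [0.5444, 0.3584], [0.046, 0.106], 88.5)
([326, 189], [0.5012, -0.2558], [0.048, 0.11], -3.2)
([358, 170], [0.57, -0.3793], [0.065, 0.071], 86.4)
([327, 158], [0.6196, -0.2659], [0.049, 0.113], -3.2)
([300, 142], [0.6865, -0.1678], [0.051, 0.053], -64.2)
([387, 140], [0.685, -0.4981], [0.052, 0.055], -1.6)
([185, 56], [1.0866, 0.2815], [0.217, 0.26], -2.4)
([191, 12], [1.2436, 0.2508], [0.013, 0.204], 88.1)
([244, 14], [1.2303, 0.031], [0.136, 0.166], -88.0)

[[255.53895082  45.57684172]
 [ -0.41228675  -3.08128019]]
```

View pics/w10.png

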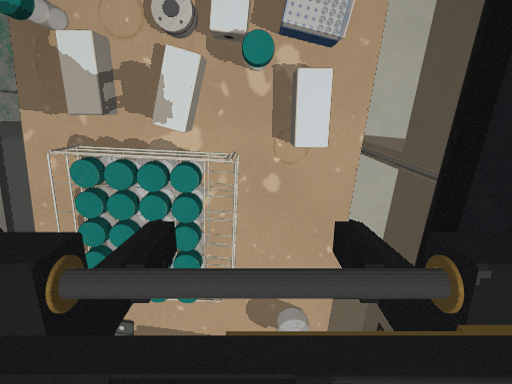

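Wrist view: B3 at (313,107), tube at (258,48), pot at (171,12), B5 at (177,90). The top camera puts the two laid bricks at x=0.501 and 0.620, as wanted. I take B3, gripping it 6 mm off-centre to keep clear of the tube.

{"name": "step_arm", "arguments": {
  "targets": [
    [0.04,0.035,-0.01,0,100],
    [0.076,0.069,-0.04,0,100],
    [0.076,0.069,-0.09,0,100],
    [0.076,0.069,-0.13,0,100],
    [0.076,0.069,-0.17,0,100],
    [0.076,0.069,-0.21,0,100],
    [0.076,0.069,-0.245,0,100],
    [0.076,0.069,-0.265,0,100],
    [0.076,0.069,-0.274,0,100],
    [0.076,0.069,-0.274,0,100],
    [0.076,0.069,-0.274,0,30],
    [0.076,0.069,-0.274,0,30],
    [0.076,0.069,-0.274,0,30],
    [0.076,0.069,-0.274,0,30],
    [0.076,0.069,-0.274,0,30],
    [0.076,0.069,-0.274,0,20]
  ]
}}

```text
time_s: 26.8
tcp_pos: [0.6783, 0.2123, 0.0201]
tcp_rot: [-0.001, 1.57, 0.082]
ft_force: [-0.7, 0.8, 2.2]
gripper_width: 0.0472
```

{"name": "step_arm", "arguments": {
  "targets": [
    [0,0,0.04,0,20],
    [0,-0.01,0.09,0,20],
    [-0.02,-0.03,0.14,-8,20],
    [-0.04,-0.06,0.18,-16,20],
    [-0.06,-0.1,0.2,-24,20],
    [-0.08,-0.14,0.2,-32,20],
    [-0.1,-0.18,0.2,-40,20],
    [-0.12,-0.22,0.2,-48,20],
    [-0.14,-0.26,0.2,-56,20],
    [-0.17,-0.3,0.2,-64,20],
    [-0.2,-0.34,0.2,-72,20],
    [-0.23,-0.38,0.2,-80,20],
    [-0.26,-0.42,0.2,-88,20],
    [-0.285,-0.45,0.2,-96,20],
    [-0.299,-0.463,0.19,-98.9,20],
    [-0.299,-0.463,0.17,-98.9,20],
    [-0.299,-0.463,0.17,-98.9,20],
    [-0.299,-0.463,0.17,-98.9,20]
  ]
}}

```text
time_s: 28.6
tcp_pos: [0.3791, -0.2506, 0.1899]
tcp_rot: [-2.446, 1.57, 2.195]
ft_force: [0.4, -0.0, -2.7]
gripper_width: 0.0474
```

```bash
python3 -c "
from h import *
w=held(.031)
g=cv2.cvtColor(w['color'],cv2.COLOR_BGR2GRAY)
c=px(w,[[*(M-a*U),.08] for a in (.055,.03)]);print(c)
print([r['uv'] for r in ctrl.recognise('side_bottle',w)])
cv2.imwrite('pics/w11.png',w['color'])"
```

```text
tcp [ 0.3791 -0.2506  0.1899] jaw -94.1 w 0.0474 F [ 0.4 -0.  -2.7] t 28.6
-0.015 edge 0.064 -> centre offset 0.009
0 edge 0.064 -> centre offset 0.009
0.015 edge 0.064 -> centre offset 0.009
[[252.41992302 109.4283653 ]
 [252.28028916  81.8412092 ]]
[[170.9, 206.3], [251.7, 112.6]]
```

{"name": "step_arm", "arguments": {
  "targets": [
    [-0.001,0,-0.04,0,20],
    [-0.001,0,-0.08,0,20],
    [-0.001,0,-0.11,0,20],
    [-0.001,0,-0.125,0,20],
    [-0.001,0,-0.134,0,20],
    [-0.001,0,-0.138,0,20],
    [-0.001,0,-0.14,0,20],
    [-0.001,0,-0.14,0,20],
    [-0.001,0,-0.142,0,20],
    [-0.001,0,-0.142,0,20]
  ]
}}

```text
time_s: 29.7
tcp_pos: [0.3793, -0.2502, 0.0518]
tcp_rot: [1.294, 1.566, -0.348]
ft_force: [-4.4, 14.6, 46.9]
gripper_width: 0.0262
```

Width dropped again with a high force, so this landing went wrong too. I look.

Run:
```python
from h import *
w=ctrl.read_camera("wrist");t=ctrl.read_camera("side")
cv2.imwrite("pics/w12.png",np.hstack([cv2.resize(w["color"],(400,300)),cv2.resize(t["color"][120:240,200:360],(400,300),interpolation=2)]))
```

```text
(no output)
```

View pics/w12.png

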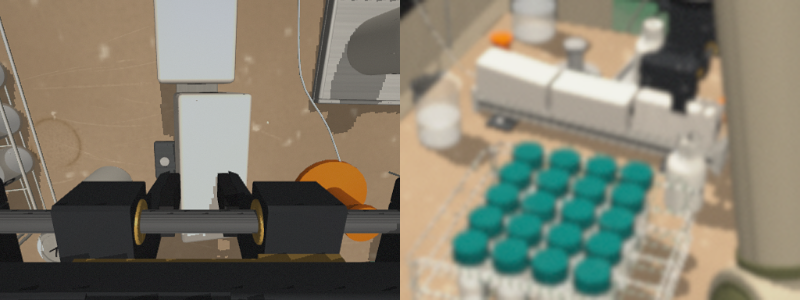

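{"name": "step_arm", "arguments": {
  "targets": [
    [0,0,0.003,0,40],
    [0,0,0.003,0,55],
    [0,0,0.003,0,75],
    [0,0,0.003,0,75],
    [0,0,0.003,0,75],
    [0,0,0.03,0,75],
    [0,0,0.07,0,75],
    [-0.01,0,0.11,0,75],
    [-0.03,0,0.15,0,75],
    [-0.05,0,0.19,0,75],
    [-0.06,0,0.2,0,75],
    [-0.06,0,0.2,0,75],
    [-0.06,0,0.2,0,75]
  ]
}}

```text
time_s: 31.1
tcp_pos: [0.318, -0.2506, 0.2465]
tcp_rot: [-2.513, 1.569, 2.127]
ft_force: [1.0, 0.3, -0.0]
gripper_width: 0.066
```

Run:
```python
from h import *
s=ctrl.get_state();print(s["tcp_pos"],jaw(s)[0],s["ft_force"])
w=ctrl.read_camera("wrist");t=ctrl.read_camera("top");cv2.imwrite("pics/w13.png",np.hstack([cv2.resize(w["color"],(400,300)),cv2.resize(t["color"][140:260,270:430],(400,300),interpolation=2)]))
for p in(w,t):
  for b in blobs(p,.08,amin=150,amax=30000,lo=165): print(b)
```

```text
[ 0.31801335 -0.25056811  0.24645245] -94.15823053104583 [ 1.03359228  0.3335676  -0.00278754]
([55, 174], [0.328, -0.0157], [0.016, 0.159], 88.6)
([497, 148], [0.3217, -0.5446], [0.041, 0.058], 34.2)
([175, 145], [0.3516, -0.1554], [0.038, 0.048], -70.1)
([254, 105], [0.3876, -0.2569], [0.052, 0.108], -3.9)
([396, 61], [0.4281, -0.4128], [0.033, 0.038], 7.5)
([413, 9], [0.4734, -0.4303], [0.022, 0.03], 85.9)
([386, 15], [0.4708, -0.4024], [0.02, 0.031], 3.4)
([350, 33], [0.4525, -0.3732], [0.041, 0.073], -5.6)
([248, 24], [0.4737, -0.2562], [0.046, 0.048], 85.9)
([118, 78], [0.4243, -0.1055], [0.003, 0.167], 2.1)
([224, 358], [-0.0753, 0.1217], [0.052, 0.102], -0.7)
([404, 235], [0.3281, -0.5308], [0.061, 0.074], 41.7)
([193, 234], [0.3486, 0.2351], [0.051, 0.11], -85.7)
([196, 199], [0.4778, 0.2251], [0.051, 0.111], 79.0)
([370, 199], [0.455, -0.4013], [0.091, 0.092], 86.3)
([161, 182], [0.5464, 0.3583], [0.05, 0.106], 88.5)
([358, 171], [0.5681, -0.3792], [0.069, 0.071], 86.4)
([326, 184], [0.524, -0.2589], [0.052, 0.305], -3.2)
([158, 148], [0.6659, 0.3724], [0.08, 0.114], 81.5)
([300, 141], [0.69, -0.167], [0.055, 0.057], 88.5)
([387, 139], [0.6888, -0.4992], [0.061, 0.064], -4.4)
([154, 122], [0.7818, 0.3781], [0.066, 0.515], -89.8)
([301, 118], [0.7815, -0.1824], [0.065, 0.273], 88.4)
([183, 49], [1.0884, 0.2795], [0.221, 0.262], -3.0)
([191, 12], [1.2458, 0.2508], [0.018, 0.204], 88.1)
([245, 14], [1.2293, 0.0311], [0.14, 0.173], -87.6)
```

The brick came to rest on the beam at (0.388, −0.257), straight but 6 mm off-centre. I regrip it deeper to centre it.

{"name": "step_arm", "arguments": {
  "targets": [
    [0.035,-0.001,-0.03,0,80],
    [0.069,-0.003,-0.07,0,80],
    [0.069,-0.003,-0.11,0,80],
    [0.069,-0.003,-0.15,0,80],
    [0.069,-0.003,-0.18,0,80],
    [0.069,-0.003,-0.195,0,80],
    [0.069,-0.003,-0.2,0,80],
    [0.069,-0.003,-0.2,0,80],
    [0.069,-0.003,-0.2,0,45],
    [0.069,-0.003,-0.2,0,45],
    [0.069,-0.003,-0.2,0,45],
    [0.069,-0.003,-0.2,0,45],
    [0.069,-0.003,-0.2,0,45]
  ]
}}

```text
time_s: 32.5
tcp_pos: [0.3874, -0.254, 0.0484]
tcp_rot: [0.902, 1.569, -0.741]
ft_force: [-0.4, 0.5, 5.8]
gripper_width: 0.0487
```

{"name": "step_arm", "arguments": {
  "targets": [
    [0,0,0.006,0,40],
    [0,0.0035,0.006,0,40],
    [0,0.0035,0.003,0,40],
    [0,0.0035,0.001,0,40],
    [0,0.0035,-0.001,0,40],
    [0,0.0035,-0.001,0,40]
  ]
}}

```text
time_s: 33.1
tcp_pos: [0.387, -0.25, 0.0481]
tcp_rot: [0.995, 1.57, -0.647]
ft_force: [-4.5, 6.2, 22.2]
gripper_width: 0.0487
```

{"name": "step_arm", "arguments": {
  "targets": [
    [0,0,0,0,60],
    [0,0,0,0,75],
    [0,0,0,0,75],
    [0,0,0,0,75],
    [0,0,0.04,0,75],
    [0,0,0.09,0,75],
    [0,0,0.14,0,75],
    [0,0.02,0.18,8,90],
    [0.01,0.06,0.2,16,100],
    [0.02,0.1,0.2,24,100],
    [0.03,0.15,0.2,32,100],
    [0.04,0.2,0.2,40,100],
    [0.05,0.25,0.2,48,100],
    [0.06,0.3,0.2,56,100],
    [0.07,0.35,0.2,64,100],
    [0.08,0.4,0.2,72,100],
    [0.09,0.44,0.19,80,100],
    [0.097,0.478,0.17,83.6,100],
    [0.097,0.478,0.14,83.6,100],
    [0.097,0.478,0.14,83.6,100]
  ]
}}

```text
time_s: 35.1
tcp_pos: [0.4822, 0.2281, 0.1831]
tcp_rot: [-2.721, 1.563, -2.903]
ft_force: [0.2, -0.3, 0.5]
gripper_width: 0.088
```

Run:
```python
from h import *
s=ctrl.get_state();print(s["tcp_pos"],jaw(s)[0])
t=ctrl.read_camera("top")
for b in blobs(t,.08,amin=150,amax=30000,lo=165): 
  if b[1][1]<-.2 and b[1][1]>-.3: print(b)
g=cv2.cvtColor(t["color"],cv2.COLOR_BGR2GRAY)
xs=np.arange(-.2,.2,.004);uv=px(t,[[*(M+a*U),.08] for a in xs]).astype(np.float32)
print(" ".join(f"{int(round(a*1000))}:{int(v)}" for a,v in zip(xs,cv2.remap(g,uv[None,:,0],uv[None,:,1],1)[0])))
for al in(-.115,0,.115):
  ys=np.arange(-.04,.041,.002);uv=px(t,[[*(M+al*U+o*np.array([.0674,.9977])),.08] for o in ys]).astype(np.float32)
  print(al," ".join(f"{int(round(a*1000))}:{int(v)}" for a,v in zip(ys,cv2.remap(g,uv[None,:,0],uv[None,:,1],1)[0])))
```

```text
[0.48222901 0.2281219  0.18314914] -10.43519526241922
([326, 190], [0.5037, -0.2569], [0.052, 0.346], -4.1)
-200:126 -196:123 -192:129 -188:145 -184:154 -180:152 -176:150 -172:165 -168:194 -164:211 -160:215 -156:215 -152:216 -148:216 -144:215 -140:216 -136:216 -132:216 -128:216 -124:216 -120:216 -116:216 -112:216 -108:216 -104:216 -100:215 -96:216 -92:216 -88:216 -84:216 -80:216 -76:216 -72:215 -68:210 -64:187 -60:151 -56:146 -52:180 -48:207 -44:215 -40:216 -36:216 -32:216 -28:216 -24:216 -20:216 -16:216 -12:216 -8:215 -4:216 0:216 4:216 8:216 12:216 16:216 20:216 24:216 28:216 32:216 36:216 40:216 44:215 48:210 52:190 56:161 60:163 64:189 68:210 72:215 76:216 80:216 84:216 88:216 92:216 96:216 100:216 104:215 108:216 112:216 116:216 120:215 124:215 128:215 132:216 136:215 140:215 144:215 148:215 152:215 156:215 160:215 164:214 168:209 172:195 176:176 180:163 184:158 188:157 192:157 196:156
-0.115 -40:161 -38:161 -36:159 -34:158 -32:156 -30:154 -28:154 -26:157 -24:166 -22:180 -20:195 -18:206 -16:214 -14:215 -12:216 -10:216 -8:216 -6:216 -4:216 -2:216 0:216 2:215 4:216 6:216 8:216 10:216 12:216 14:216 16:216 18:215 20:213 22:205 24:193 26:171 28:146 30:128 32:110 34:108 36:108 38:109 40:112
0 -40:155 -38:155 -36:155 -34:155 -32:156 -30:156 -28:158 -26:161 -24:169 -22:179 -20:193 -18:206 -16:211 -14:215 -12:216 -10:216 -8:216 -6:216 -4:216 -2:216 0:216 2:216 4:216 6:216 8:216 10:216 12:216 14:216 16:216 18:215 20:213 22:210 24:201 26:187 28:166 30:144 32:130 34:117 36:117 38:118 40:120
0.115 -40:155 -38:155 -36:154 -34:150 -32:145 -30:141 -28:136 -26:147 -24:160 -22:181 -20:200 -18:208 -16:214 -14:215 -12:215 -10:216 -8:216 -6:216 -4:216 -2:216 0:216 2:216 4:216 6:216 8:215 10:215 12:215 14:215 16:214 18:212 20:205 22:194 24:178 26:157 28:133 30:115 32:98 34:92 36:88 38:94 40:100
```

The bottom course is good: centres at −117, 0, +118 mm along and within 3 mm across. Now B5.

{"name": "step_arm", "arguments": {
  "targets": [
    [0.001,0,-0.04,0,100],
    [0.001,0,-0.08,0,100],
    [0.001,0,-0.12,0,100],
    [0.001,0,-0.15,0,100],
    [0.001,0,-0.163,0,100],
    [0.001,0,-0.169,0,100],
    [0.001,0,-0.169,0,100],
    [0.001,0,-0.169,0,45],
    [0.001,0,-0.169,0,45],
    [0.001,0,-0.169,0,40],
    [0.001,0,-0.169,0,40],
    [0.001,0,-0.169,0,40],
    [0.001,0,-0.169,0,40]
  ]
}}

```text
time_s: 36.45
tcp_pos: [0.4848, 0.2278, 0.0179]
tcp_rot: [-2.996, 1.57, 3.104]
ft_force: [-2.4, -0.6, 3.1]
gripper_width: 0.0488
```

{"name": "step_arm", "arguments": {
  "targets": [
    [0,0,0.04,0,30],
    [0,0,0.09,0,30],
    [0,-0.02,0.14,0,30],
    [0.01,-0.05,0.18,-8,30],
    [0.02,-0.09,0.2,-16,30],
    [0.03,-0.13,0.2,-24,30],
    [0.04,-0.17,0.2,-32,30],
    [0.05,-0.21,0.2,-40,30],
    [0.06,-0.25,0.2,-48,30],
    [0.07,-0.3,0.2,-56,30],
    [0.075,-0.35,0.2,-64,30],
    [0.075,-0.4,0.2,-72,30],
    [0.075,-0.45,0.2,-80,30],
    [0.075,-0.48,0.2,-83.5,30],
    [0.075,-0.49,0.19,-83.5,30],
    [0.075,-0.49,0.19,-83.5,30],
    [0.075,-0.49,0.19,-83.5,30]
  ]
}}

```text
time_s: 38.15
tcp_pos: [0.56, -0.2609, 0.2072]
tcp_rot: [-2.341, 1.569, 2.303]
ft_force: [-0.8, 0.2, -2.9]
gripper_width: 0.0491
```

```bash
python3 -c "
from h import *
w=held(.033)"
```

```text
tcp [ 0.56   -0.2609  0.2072] jaw -93.93 w 0.0491 F [-0.8  0.2 -2.9] t 38.15
-0.015 edge 0.057 -> centre offset 0.002
0 edge 0.057 -> centre offset 0.002
0.015 edge 0.057 -> centre offset 0.002
```

{"name": "step_arm", "arguments": {
  "targets": [
    [-0.001,0,-0.04,0,30],
    [-0.001,0,-0.075,0,30],
    [-0.001,0,-0.095,0,30],
    [-0.001,0,-0.103,0,30],
    [-0.001,0,-0.107,0,30],
    [-0.001,0,-0.109,0,30],
    [-0.001,0,-0.11,0,30],
    [-0.001,0,-0.11,0,30]
  ]
}}

```text
time_s: 39.0
tcp_pos: [0.5598, -0.2622, 0.1]
tcp_rot: [1.193, 1.568, -0.447]
ft_force: [-3.0, 3.2, 5.8]
gripper_width: 0.0492
```

{"name": "step_arm", "arguments": {
  "targets": [
    [0,0,-0.001,0,60],
    [0,0,0,0,75],
    [0,0,0,0,75],
    [0,0,0,0,75],
    [0,0,0.04,0,75],
    [0,0,0.08,0,75],
    [0,0.01,0.12,0,90],
    [-0.02,0.04,0.14,8,100],
    [-0.04,0.08,0.16,16,100],
    [-0.06,0.11,0.17,24,100],
    [-0.08,0.14,0.17,32,100],
    [-0.1,0.17,0.17,40,100],
    [-0.12,0.2,0.17,48,100],
    [-0.14,0.24,0.17,56,100],
    [-0.16,0.27,0.17,64,100],
    [-0.17,0.3,0.17,72,100],
    [-0.18,0.33,0.17,80,100],
    [-0.19,0.36,0.17,88,100],
    [-0.2,0.39,0.17,96,100],
    [-0.209,0.4,0.17,98.6,100]
  ]
}}

```text
time_s: 41.0
tcp_pos: [0.3493, 0.1393, 0.2679]
tcp_rot: [0.479, 1.57, 0.565]
ft_force: [-0.6, 0.7, -0.2]
gripper_width: 0.0877
```

```bash
cat >> h.py <<'E'
def prof(z,across=(),lo=-.2,hi=.2,n="top"):
    t=ctrl.read_camera(n);g=cv2.cvtColor(t["color"],cv2.COLOR_BGR2GRAY)
    def line(P,xs):
        uv=px(t,[[*p,z] for p in P]).astype(np.float32);v=cv2.remap(g,uv[None,:,0],uv[None,:,1],1)[0].astype(int)
        print("edges",[(int(round(xs[i]*1000)),"up" if v[i]>=190 else "down") for i in range(1,len(v)) if (v[i]>=190)!=(v[i-1]>=190)])
    xs=np.arange(lo,hi,.001);line([M+a*U for a in xs],xs)
    ys=np.arange(-.05,.05,.001)
    for al in across: line([M+al*U+o*np.array([.0674,.9977]) for o in ys],ys)
E
python3 - <<'E'
from h import *
s=ctrl.get_state();print(s["tcp_pos"],jaw(s)[0])
w=ctrl.read_camera("wrist")
for b in blobs(w,.05,amin=700,amax=20000,lo=165): print(b)
print("pot",[(r["uv"],at(w,r["uv"],.04)[:2].round(3),r["confidence"]) for r in ctrl.recognise("pot",w)],"tube",[at(w,r["uv"],.07)[:2].round(3) for r in ctrl.recognise("side_tube_1",w)])
prof(.13,(.0575,))
E
```

```text
[0.34934475 0.13932595 0.26792157] 4.900322062302128
([304, 190], [0.4503, 0.0529], [0.164, 0.275], 1.7)
([85, 175], [0.0988, 0.0592], [0.148, 0.209], -89.8)
([262, 82], [0.3515, 0.2382], [0.048, 0.107], -85.4)
([432, 19], [0.551, 0.331], [0.047, 0.048], -1.6)
([366, 16], [0.4709, 0.3234], [0.043, 0.052], 4.9)
pot [([360.8, 21.6], array([0.468, 0.324]), 0.75)] tube [array([0.298, 0.305]), array([0.591, 0.285])]
edges [(-172, 'up'), (-70, 'down'), (-58, 'up'), (-35, 'down'), (6, 'up'), (159, 'down')]
edges [(-23, 'up'), (25, 'down')]
```

The pot has been knocked to about (0.468, 0.324), to be remeasured later. B6 next.

{"name": "step_arm", "arguments": {
  "targets": [
    [0.001,0.04,-0.02,0,100],
    [0.002,0.08,-0.05,0,100],
    [0.002,0.097,-0.09,0,100],
    [0.002,0.097,-0.13,0,100],
    [0.002,0.097,-0.17,0,100],
    [0.002,0.097,-0.21,0,100],
    [0.002,0.097,-0.235,0,100],
    [0.002,0.097,-0.247,0,100],
    [0.002,0.097,-0.2515,0,100],
    [0.002,0.097,-0.2515,0,100],
    [0.002,0.097,-0.2515,0,45],
    [0.002,0.097,-0.2515,0,45],
    [0.002,0.097,-0.2515,0,40],
    [0.002,0.097,-0.2515,0,40],
    [0.002,0.097,-0.2515,0,40],
    [0.002,0.097,-0.2515,0,40]
  ]
}}

```text
time_s: 42.8
tcp_pos: [0.3521, 0.2348, 0.0164]
tcp_rot: [0.189, 1.571, 0.269]
ft_force: [-0.6, 0.3, 2.9]
gripper_width: 0.0493
```

{"name": "step_arm", "arguments": {
  "targets": [
    [0,0,0.04,0,30],
    [0,0,0.09,0,30],
    [0,-0.02,0.14,0,30],
    [0.01,-0.05,0.18,-8,30],
    [0.02,-0.09,0.21,-16,30],
    [0.03,-0.13,0.21,-24,30],
    [0.04,-0.17,0.21,-32,30],
    [0.05,-0.21,0.21,-40,30],
    [0.06,-0.25,0.21,-48,30],
    [0.07,-0.29,0.21,-56,30],
    [0.08,-0.33,0.21,-64,30],
    [0.085,-0.37,0.21,-72,30],
    [0.089,-0.41,0.21,-80,30],
    [0.089,-0.45,0.21,-88,30],
    [0.089,-0.48,0.2,-96,30],
    [0.089,-0.489,0.19,-98.6,30],
    [0.089,-0.489,0.19,-98.6,30],
    [0.089,-0.489,0.19,-98.6,30],
    [0.089,-0.489,0.19,-98.6,30]
  ]
}}

```text
time_s: 44.7
tcp_pos: [0.4412, -0.2535, 0.2067]
tcp_rot: [1.224, 1.57, -0.415]
ft_force: [-0.1, -1.0, -2.3]
gripper_width: 0.0491
```

```bash
python3 -c "
from h import *
w=held(.0335)"
```

```text
tcp [ 0.4412 -0.2535  0.2067] jaw -93.91 w 0.0491 F [-0.1 -1.  -2.3] t 44.7
-0.015 edge 0.06 -> centre offset 0.005
0 edge 0.06 -> centre offset 0.005
0.015 edge 0.056 -> centre offset 0.001
```

{"name": "step_arm", "arguments": {
  "targets": [
    [0,0,-0.04,0,30],
    [0,-0.001,-0.075,0,30],
    [0,-0.001,-0.095,0,30],
    [0,-0.001,-0.103,0,30],
    [0,-0.001,-0.107,0,30],
    [0,-0.001,-0.109,0,30],
    [0,-0.001,-0.111,0,30],
    [0,-0.001,-0.111,0,30]
  ]
}}

```text
time_s: 45.55
tcp_pos: [0.4416, -0.2557, 0.0964]
tcp_rot: [0.904, 1.568, -0.737]
ft_force: [-0.8, 0.4, 2.2]
gripper_width: 0.0491
```

{"name": "step_arm", "arguments": {
  "targets": [
    [0,0,0,0,60],
    [0,0,0,0,75],
    [0,0,0,0,75],
    [0,0,0,0,75],
    [0,0,0.04,0,75],
    [0,0,0.08,0,75],
    [0,0.03,0.12,8,75],
    [0,0.07,0.15,16,75],
    [0.01,0.11,0.17,24,75],
    [0.02,0.15,0.17,32,75],
    [0.03,0.2,0.17,40,75],
    [0.04,0.25,0.17,48,75],
    [0.05,0.3,0.17,56,75],
    [0.06,0.35,0.17,64,75],
    [0.07,0.4,0.17,72,75],
    [0.08,0.44,0.17,80,75],
    [0.08,0.47,0.17,88,75],
    [0.08,0.49,0.17,93.4,75],
    [0.08,0.5,0.17,93.4,75],
    [0.08,0.5,0.17,93.4,75]
  ]
}}

```text
time_s: 47.55
tcp_pos: [0.521, 0.2453, 0.265]
tcp_rot: [-2.886, 1.571, -2.898]
ft_force: [-0.1, -0.9, -0.5]
gripper_width: 0.0664
```

Run:
```python
from h import *
s=ctrl.get_state();print(s["tcp_pos"],jaw(s)[0])
w=ctrl.read_camera("wrist");cv2.imwrite("pics/w14.png",w["color"])
for b in blobs(w,.05,amin=700,amax=30000,lo=165): print(b)
print("pot",[(r["uv"],at(w,r["uv"],.04)[:2].round(3),r["confidence"]) for r in ctrl.recognise("pot",w)],"tube",[at(w,r["uv"],.07)[:2].round(3) for r in ctrl.recognise("side_tube_1",w)])
prof(.13,(.0575,-.0575))
```

```text
[0.52095238 0.2453323  0.26504616] -0.7041992892582912
([16, 225], [0.1691, 0.1464], [0.049, 0.058], 89.3)
([218, 95], [0.4758, 0.331], [0.05, 0.051], -45.9)
([367, 82], [0.6635, 0.3422], [0.049, 0.07], -8.1)
([278, 66], [0.553, 0.3618], [0.048, 0.108], 88.2)
pot [] tube [array([0.595, 0.283]), array([0.479, 0.331])]
edges [(-171, 'up'), (-146, 'down'), (-108, 'up'), (-4, 'down'), (6, 'up'), (159, 'down')]
edges [(-22, 'up'), (24, 'down')]
edges [(-23, 'up'), (22, 'down')]
```

View pics/w14.png

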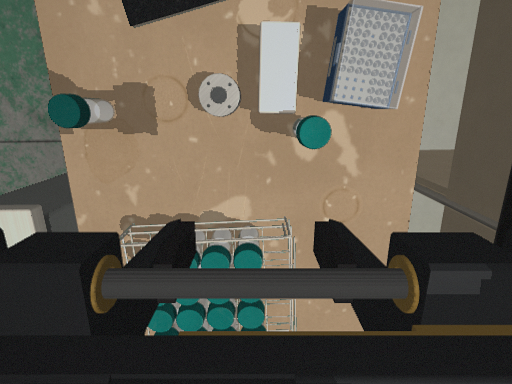

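Wrist view: B4 at (279,66), pot at (219,95), tube at (313,132), tip box at (372,55). The second course is good (−57 and +59 mm). Now B4.

{"name": "step_arm", "arguments": {
  "targets": [
    [0.02,0.045,0,-1,75],
    [0.032,0.09,-0.02,-1,75],
    [0.032,0.118,-0.05,-1,75],
    [0.032,0.118,-0.09,-1,75],
    [0.032,0.118,-0.13,-1,75],
    [0.032,0.118,-0.17,-1,75],
    [0.032,0.118,-0.21,-1,75],
    [0.032,0.118,-0.233,-1,75],
    [0.032,0.118,-0.243,-1,75],
    [0.032,0.118,-0.2455,-1,75],
    [0.032,0.118,-0.2455,-1,75]
  ]
}}

```text
time_s: 48.85
tcp_pos: [0.5538, 0.3626, 0.0208]
tcp_rot: [0.405, 1.569, 0.376]
ft_force: [-0.2, 0.9, 0.6]
gripper_width: 0.066
```

{"name": "step_arm", "arguments": {
  "targets": [
    [0,0,0,0,45],
    [0,0,0,0,45],
    [0,0,0,0,40],
    [0,0,0,0,40],
    [0,0,0,0,40]
  ]
}}

```text
time_s: 49.35
tcp_pos: [0.5531, 0.3632, 0.0215]
tcp_rot: [0.797, 1.569, 0.769]
ft_force: [-3.3, 0.1, 7.2]
gripper_width: 0.0349
```

{"name": "step_arm", "arguments": {
  "targets": [
    [0,0,0,0,40],
    [0,0,0,0,20],
    [0,0,0,0,20],
    [0,0,0,0,20]
  ]
}}

```text
time_s: 49.75
tcp_pos: [0.5531, 0.3633, 0.0215]
tcp_rot: [0.759, 1.569, 0.731]
ft_force: [-3.4, 0.1, 8.0]
gripper_width: 0.018
```

Run:
```python
from h import *
w=ctrl.read_camera("wrist");t=ctrl.read_camera("side")
cv2.imwrite("pics/w15.png",np.hstack([cv2.resize(w["color"],(400,300)),cv2.resize(t["color"][230:350,90:250],(400,300),interpolation=2)]))
```

```text
(no output)
```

View pics/w15.png

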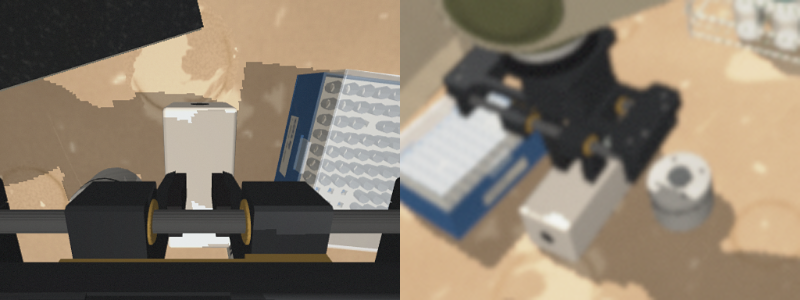

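The fingers are closed on top of the brick and did not grip its sides. Looking back, grips at TCP z ≥ 0.019 slipped and deeper ones held, because open fingers reach less far. I open, go deeper and grip again.

{"name": "step_arm", "arguments": {
  "targets": [
    [0,0,0.002,0,40],
    [0,0,0.002,0,75],
    [0,0,0.002,0,75],
    [0,0,0.002,0,75],
    [0,0,0.002,0,75],
    [0,0,0.002,0,75],
    [0,0,0.002,0,75],
    [0,0,-0.005,0,75],
    [0,0,-0.01,0,75],
    [0,0,-0.0115,0,75],
    [0,0,-0.0115,0,75]
  ]
}}

```text
time_s: 50.95
tcp_pos: [0.5529, 0.3626, 0.0077]
tcp_rot: [-2.691, 1.57, -2.719]
ft_force: [0.1, -0.4, -1.4]
gripper_width: 0.0659
```

{"name": "step_arm", "arguments": {
  "targets": [
    [0,0,0,0,45],
    [0,0,0,0,45],
    [0,0,0,0,45],
    [0,0,0,0,45],
    [0,0,0,0,45]
  ]
}}

```text
time_s: 51.45
tcp_pos: [0.5532, 0.3627, 0.0085]
tcp_rot: [0.423, 1.57, 0.394]
ft_force: [0.8, 0.5, 0.6]
gripper_width: 0.0497
```

{"name": "step_arm", "arguments": {
  "targets": [
    [0,0,0.04,0,35],
    [0,0,0.09,0,35],
    [0,0,0.14,0,35],
    [0,-0.03,0.18,0,35],
    [0,-0.07,0.22,-7,35],
    [-0.01,-0.11,0.235,-14,35],
    [-0.02,-0.15,0.235,-22,35],
    [-0.03,-0.19,0.235,-30,35],
    [-0.04,-0.23,0.235,-38,35],
    [-0.05,-0.28,0.235,-46,35],
    [-0.05,-0.33,0.235,-54,35],
    [-0.05,-0.38,0.235,-62,35],
    [-0.05,-0.43,0.235,-70,35],
    [-0.05,-0.48,0.235,-78,35],
    [-0.05,-0.53,0.235,-84,35],
    [-0.05,-0.57,0.235,-90,35],
    [-0.05,-0.61,0.235,-92,35],
    [-0.05,-0.621,0.235,-92,35],
    [-0.05,-0.621,0.235,-92,35],
    [-0.05,-0.621,0.235,-92,35]
  ]
}}

```text
time_s: 53.45
tcp_pos: [0.503, -0.2572, 0.243]
tcp_rot: [-2.547, 1.57, 2.103]
ft_force: [0.8, 0.2, -3.7]
gripper_width: 0.0498
```

```bash
python3 -c "
from h import *
w=held(.0415)"
```

```text
tcp [ 0.503  -0.2572  0.243 ] jaw -93.58 w 0.0498 F [ 0.8  0.2 -3.7] t 53.45
-0.015 edge 0.056 -> centre offset 0.001
0 edge 0.055 -> centre offset 0.0
0.015 edge 0.055 -> centre offset 0.0
```

Contact is expected at TCP z ≈ 0.1385.

{"name": "step_arm", "arguments": {
  "targets": [
    [0,0,-0.04,0,35],
    [-0.001,-0.001,-0.075,0,35],
    [-0.001,-0.001,-0.09,0,35],
    [-0.001,-0.001,-0.098,0,35],
    [-0.001,-0.001,-0.102,0,35],
    [-0.001,-0.001,-0.104,0,35],
    [-0.001,-0.001,-0.105,0,35],
    [-0.001,-0.001,-0.105,0,35]
  ]
}}

```text
time_s: 54.3
tcp_pos: [0.5025, -0.2593, 0.1395]
tcp_rot: [1.118, 1.569, -0.516]
ft_force: [-3.1, 3.1, 3.4]
gripper_width: 0.0497
```

{"name": "step_arm", "arguments": {
  "targets": [
    [0,0,-0.001,0,60],
    [0,0,0,0,75],
    [0,0,0,0,75],
    [0,0,0,0,75],
    [0,0,0.04,0,75],
    [0,0,0.08,0,75],
    [0,0.03,0.12,8,90],
    [0,0.07,0.14,16,100],
    [0,0.11,0.14,24,100],
    [0,0.15,0.14,32,100],
    [0,0.2,0.14,40,100],
    [0,0.25,0.14,48,100],
    [-0.01,0.3,0.14,56,100],
    [-0.02,0.35,0.13,64,100],
    [-0.027,0.4,0.12,72,100],
    [-0.027,0.44,0.11,80,100],
    [-0.027,0.47,0.11,88,100],
    [-0.027,0.49,0.11,93.6,100],
    [-0.027,0.494,0.11,93.6,100],
    [-0.027,0.494,0.11,93.6,100]
  ]
}}

```text
time_s: 56.3
tcp_pos: [0.4751, 0.2347, 0.2481]
tcp_rot: [-1.925, 1.571, -1.927]
ft_force: [-0.0, -0.5, -0.4]
gripper_width: 0.0881
```

Run:
```python
from h import *
s=ctrl.get_state();print(s["tcp_pos"],jaw(s)[0],s["time_s"])
w=ctrl.read_camera("wrist")
for z in(.03,.04):
  for b in blobs(w,z,amin=700,amax=20000,lo=150): print(b)
g=cv2.cvtColor(w["color"],cv2.COLOR_BGR2GRAY)
c=cv2.HoughCircles(cv2.medianBlur(g,3),cv2.HOUGH_GRADIENT,1,50,param1=100,param2=22,minRadius=22,maxRadius=45)
if c is not None:
  for u in c[0][:5]: print(u,at(w,u[:2],.04)[:2].round(4))
for z,a in((.18,(0,)),(.13,(-.085,.085)),(.08,(-.15,.15))): print(z);prof(z,a)
t=ctrl.read_camera("side");cv2.imwrite("pics/s16.png",np.hstack([cv2.resize(t["color"][100:220,210:370],(400,300),interpolation=2),cv2.resize(w["color"],(400,300))]))
```

```text
[0.4750768  0.23468311 0.24814449] -0.13724116427164898 56.3
([26, 218], [0.1359, 0.1471], [0.041, 0.078], -0.1)
([254, 84], [0.4743, 0.3326], [0.054, 0.054], 89.9)
([426, 50], [0.6883, 0.3763], [0.091, 0.118], 82.2)
([26, 218], [0.1445, 0.1511], [0.04, 0.076], -0.1)
([254, 84], [0.4743, 0.3318], [0.052, 0.053], 89.9)
([426, 50], [0.6828, 0.3745], [0.088, 0.115], 82.2)
[419.5 291.5  44.4] [0.7311 0.0284]
[415.5  62.5  38.9] [0.6757 0.3572]
[245.5 265.5  44.4] [0.4616 0.0741]
0.18
edges [(-174, 'up'), (-149, 'down'), (-114, 'up'), (-92, 'down'), (-53, 'up'), (144, 'down')]
edges [(-23, 'up'), (24, 'down')]
0.13
edges [(-171, 'up'), (-145, 'down'), (-108, 'up'), (-85, 'down'), (-44, 'up'), (159, 'down')]
edges [(-23, 'up'), (-12, 'down'), (10, 'up'), (15, 'down')]
edges [(-23, 'up'), (25, 'down')]
0.08
edges [(-168, 'up'), (-141, 'down'), (-102, 'up'), (-79, 'down'), (-36, 'up'), (174, 'down')]
edges [(-20, 'up'), (25, 'down')]
edges [(-24, 'up'), (23, 'down')]
```

The wall is complete and lined up (top brick centre about +1 mm along). Now the pot, at (0.474, 0.332).

{"name": "step_arm", "arguments": {
  "targets": [
    [0,0.045,-0.02,0,100],
    [-0.001,0.09,-0.04,0,100],
    [-0.001,0.097,-0.08,0,100],
    [-0.001,0.097,-0.12,0,100],
    [-0.001,0.097,-0.16,0,100],
    [-0.001,0.097,-0.2,0,100],
    [-0.001,0.097,-0.225,0,100],
    [-0.001,0.097,-0.234,0,100],
    [-0.001,0.097,-0.238,0,100],
    [-0.001,0.097,-0.238,0,100],
    [-0.001,0.097,-0.238,0,50],
    [-0.001,0.097,-0.238,0,50],
    [-0.001,0.097,-0.238,0,50],
    [-0.001,0.097,-0.238,0,50],
    [-0.001,0.097,-0.238,0,50]
  ]
}}

```text
time_s: 58.05
tcp_pos: [0.4744, 0.3319, 0.0111]
tcp_rot: [0.44, 1.57, 0.439]
ft_force: [-3.6, -1.7, 17.1]
gripper_width: 0.0503
```

Width 50 mm with 17 N upward: the grip is riding on the pot's rim, so it must go deeper. I open and lower carefully, watching the force.

{"name": "step_arm", "arguments": {
  "targets": [
    [0,0,0.001,0,75],
    [0,0,0.001,0,100],
    [0,0,0.001,0,100],
    [0,0,0.001,0,100],
    [0,0,0.001,0,100],
    [0,0,-0.003,0,100],
    [0,0,-0.006,0,100],
    [0,0,-0.008,0,100],
    [0,0,-0.008,0,100]
  ]
}}

```text
time_s: 58.95
tcp_pos: [0.4739, 0.3316, 0.0018]
tcp_rot: [-2.712, 1.57, -2.712]
ft_force: [-0.4, -0.4, 0.6]
gripper_width: 0.0883
```

Run:
```python
from h import *
s=ctrl.get_state();print(s["tcp_pos"],s["ft_force"])
w=ctrl.read_camera("wrist");t=ctrl.read_camera("side")
a=t["color"][250:340,150:270]
cv2.imwrite("pics/w17.png",np.hstack([cv2.resize(w["color"],(400,300)),cv2.resize(a,(400,300),interpolation=2)]))
for r in ctrl.recognise("pot",t)[:2]+ctrl.recognise("pot",w)[:2]: print(r)
```

```text
[0.47391779 0.33161113 0.00180866] [-0.37041747 -0.35166536  0.56999651]
{'uv': [199.9, 305.9], 'confidence': 0.81}
{'uv': [211.1, 151.5], 'confidence': 0.58}
```

View pics/w17.png

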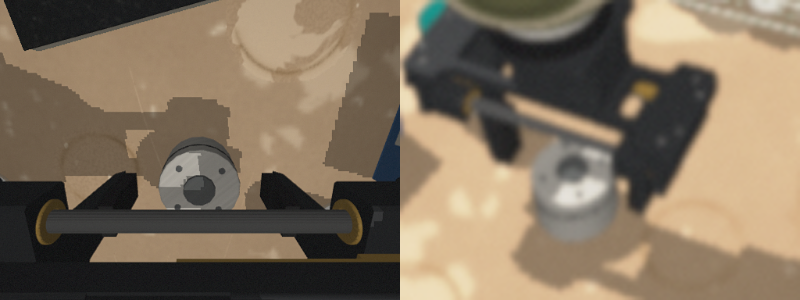

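Pot upright between the open fingers (lid centre at about (199,188) of the halved picture).

Run:
```python
from h import *
w=ctrl.read_camera("wrist")
print(at(w,(199*1.28,188*1.28),.043), at(w,(160*1.28,188*1.28),.04),at(w,(240*1.28,188*1.28),.04))
```

```text
[0.47453825 0.33383732 0.043     ] [0.44828357 0.33236477 0.04      ] [0.50214734 0.33238027 0.04      ]
```

{"name": "step_arm", "arguments": {
  "targets": [
    [0,0,-0.003,0,100],
    [0,0,-0.005,0,100],
    [0,0,-0.005,0,100]
  ]
}}

```text
time_s: 59.5
tcp_pos: [0.4739, 0.3316, -0.0031]
tcp_rot: [-2.725, 1.57, -2.726]
ft_force: [-0.5, -0.0, -0.2]
gripper_width: 0.0882
```

{"name": "step_arm", "arguments": {
  "targets": [
    [0,0.001,0,0,58],
    [0,0.001,0,0,58],
    [0,0.001,0,0,58],
    [0,0.001,0,0,58],
    [0,0.001,0,0,58],
    [0,0.001,0,0,58]
  ]
}}

```text
time_s: 60.1
tcp_pos: [0.4741, 0.3327, -0.0027]
tcp_rot: [1.089, 1.571, 1.088]
ft_force: [-0.3, 0.5, 0.6]
gripper_width: 0.0552
```

{"name": "step_arm", "arguments": {
  "targets": [
    [0,0,0.03,0,55],
    [0,0,0.07,0,55],
    [0,0,0.12,0,55],
    [0,-0.02,0.17,0,55],
    [0,-0.05,0.21,-5,55],
    [0,-0.09,0.25,-10,55],
    [0,-0.13,0.27,-16,55],
    [0,-0.17,0.27,-22,55],
    [0,-0.21,0.27,-28,55],
    [0,-0.25,0.27,-34,55],
    [0,-0.29,0.27,-40,55],
    [0,-0.33,0.27,-46,55],
    [0,-0.37,0.27,-52,55],
    [0,-0.41,0.27,-58,55],
    [-0.01,-0.45,0.27,-64,55],
    [-0.01,-0.49,0.27,-70,55],
    [-0.01,-0.53,0.27,-76,55],
    [-0.01,-0.57,0.27,-82,55],
    [-0.01,-0.61,0.27,-88,55],
    [-0.01,-0.65,0.27,-94,55]
  ]
}}

```text
time_s: 62.1
tcp_pos: [0.4635, -0.3187, 0.2666]
tcp_rot: [-2.387, 1.569, 2.25]
ft_force: [0.4, -0.8, -3.1]
gripper_width: 0.055
```

{"name": "step_arm", "arguments": {
  "targets": [
    [0,-0.04,0,0,55],
    [0,-0.08,-0.02,0,55],
    [0,-0.08,-0.02,0,55],
    [0,-0.08,-0.02,0,55]
  ]
}}

```text
time_s: 62.5
tcp_pos: [0.4636, -0.3974, 0.2458]
tcp_rot: [-2.473, 1.567, 2.168]
ft_force: [-0.3, 0.5, -2.7]
gripper_width: 0.055
```

Run:
```python
from h import *
s=ctrl.get_state();print(s["tcp_pos"],jaw(s)[0],s["gripper_width"],s["time_s"])
w=ctrl.read_camera("wrist");cv2.imwrite("pics/w18.png",w["color"])
print(px(w,[[.58,-.398,.06],[.58,-.398,0]]))
print([(r["uv"],r["confidence"]) for r in ctrl.recognise("pedestal",w)])
g=cv2.cvtColor(w["color"],cv2.COLOR_BGR2GRAY)
for lo,hi in((10,24),(25,50)):
  c=cv2.HoughCircles(cv2.medianBlur(g,3),cv2.HOUGH_GRADIENT,1,20,param1=80,param2=14,minRadius=lo,maxRadius=hi)
  for u in (c[0] if c is not None else []):
    for z in(.06,.006):
      p=at(w,u[:2],z)[:2]
      if np.hypot(*(p-[.58,-.398]))<.025: print(lo,u,z,p.round(4))
```

```text
[ 0.46357313 -0.39743547  0.24575894] -94.0949754703436 0.054963312789026934 62.5
[[247.20714523  66.57306963]
 [248.3528422   72.7095476 ]]
[([225.8, 1.8], 0.8), ([248.5, 68.7], 0.56)]
10 [248.5  60.5  23.4] 0.06 [ 0.5865 -0.4   ]
10 [248.5  60.5  23.4] 0.006 [ 0.5946 -0.3994]
25 [247.5  68.5  31.5] 0.06 [ 0.5779 -0.3982]
25 [247.5  68.5  31.5] 0.006 [ 0.5847 -0.3973]
```

Run:
```python
from h import *
w=ctrl.read_camera("wrist")
h=cv2.cvtColor(w["color"],cv2.COLOR_BGR2HSV)
for r in range(32,112,3): print(r,"".join(f"{h[r,c,2]:4d}" if h[r,c,1]<45 else "   ." for c in range(206,294,4)))
```

```text
32    . 194   .   .   .   .   .   .   .   .   .   .   .   .   .   .   .   .   .   .   .   .
35    . 201   .   .   .   .   .   .   .   .   .   .   .   .   .   .   .   .   .   .   .   .
38    . 197   .   .   .   .   .   .   .   .   .   .   .   .   .   .   .   .   .   .   .   .
41    . 156   .   .   .   .   .   .   . 201 203 206 204 205   .   .   .   .   .   .   .   .
44    .   .   .   .   .   .   . 183 188 196 200 206 206 206 205 182   .   .   .   .   .   .
47    .   .   .   .   .   . 174 182 188 195 198 206 203 206 205 206   .   .   .   .   .   .
50    .   .   .   .   .   . 177 181 188 194 193 186 204 205 204 200 200   .   .   .   .   .
53    .   .   .   .   . 175 175 178 182 193 192 190 189 200 206 201 194 186   .   .   .   .
56    .   .   .   .   . 172 173 174 184 189 192 192 188 188 201 198 197 197   .   .   .   .
59    .   .   .   .   . 178 179 181 182 182 186 189 188 188 169 191 189 192   .   .   .   .
62    .   .   .   . 173 174 173 174 181 184 184 185 188 190 188 189 185 183   .   .   .   .
65    .   .   .   . 170 172 171 169 182 181 184 182 180 181 179 184 182 179 178   .   . 
[... 687 characters left out ...]
 118 119 115 113 164 165 166 168   .   .   .   .   .
92    .   .   .   .   .   . 160 118 121 119 118 116 114 165 168 174 136   .   .   .   .   .
95    .   .   .   .   .   .   . 123 123 121 122 119 119 167 165 167   .   .   .   .   .   .
98    .   .   .   .   .   .   .   . 116 116 117 115 114 166 137   .   .   .   .   .   .   .
101    .   .   .   .   .   .   .   .   .   .   . 105   .   .   .   .   .   .   .   .   .   .
104    .   .   .   .   .   .   .   .   .   .   .   .   .   .   .   .   .   .   .   .   .   .
107    .   .   .   .   .   .   .   .   .   .   .   .   .   .   .   .   .   .   .   .   .   .
110    .   .   .   .   .   .   .   .   .   .   .   .   .   .   .   .   .   .   .   .   .   .
```

Run:
```python
from h import *
w=ctrl.read_camera("wrist")
print(at(w,(249,64),.06)[:2],at(w,(250,70),.005)[:2])
s=ctrl.get_state();x=s["tcp_pos"];h=cv2.cvtColor(w["color"],cv2.COLOR_BGR2HSV)
print(px(w,[[x[0],x[1],x[2]+.043]]), px(w,[[x[0]+.028*np.cos(t),x[1]+.028*np.sin(t),x[2]+.043] for t in (0,1.57,3.14,4.71)]))
for r in range(165,260,6): print(r,"".join(f"{h[r,c,2]:4d}" for c in range(196,316,5)))
```

```text
[ 0.58423211 -0.3994613 ] [ 0.5843765  -0.39988743]
[[252.24663276 248.78627281]] [[248.16829139 196.35125606]
 [197.56883705 252.16594477]
 [255.84320177 296.1007481 ]
 [307.29178447 245.46375448]]
165  166 167 169 169 167 165 136 164 111 180 181 126 136 206 212  98 206 205 153 177 177  80 165 166
171  173 169 168 163 164 164 158 163 109 185 186 126 122 137 206 210 214 217 181 180 179  85 168 163
177  166 166 167 166 167 164 163 161 114 177 174 123 120 122 124 135 126 175 174 175 175  99 165 165
183  177 168 165 166 167 164 164 167  92 100 100 101 103 102 102 103 112 177 178 177 177 163 165 168
189  166 168 167 169 165 164  91  92  98 100  51  30  32  51  92 106 105 101 112 112 112 162 168 166
195  166 166 167 167 165  83  94  60 101 102 104 101 107 108 104 103 103  72 105 169 168 167 168 167
201  166 200 171 163  81  38  94 104 184 173 176 177 171 173 180 188 180 100  93 102 170 169 170 191
207  167 166 167 166  79 111 175 174 168 177 174 173 176 175 173 170 172 172 174 102 121 170 190 184
213  167 167 165  61 172 177 170 172 178 173 173 176 171 170 173 170 170 173 170 172  94 176 169 169
219  170 168 164 176 174 169  81  96 171 174 172 173 170 171 168 171 172 174 177 177 175  94 169 171
225   28  31 121 175 170 177 135 172 173 172 168 172 168 170 172 171 169  79  82 165 174 182  19  28
231   27  19 171 170 175 170 171 173 171 168 120  66  61  54 173 171 175 169 170 175 174 172  35  26
237   31  39 174 170 170 174 171 167 176  81  82  82  83  80  82  96 166 174 174 174 176 176 169  23
243   30  83 169 174 173 171 168 171  78  84  81  83  83  82  84  81 179 174 170 178 170 175 172  25
249   29  77 174 169 170 172 168 168  82  81  80  81  83  82  82  80 173 173 172 169 176 174 177  24
255   29  15 171 164 171 166 165 171  83  81  82  83  79  80  80  82 181 169 174 173 177 180 111  24
```

Pedestal top is at (0.583, −0.399); the foot and top fits agree, and the held pot is centred on the TCP. I turn the jaw away from the wall and go over.

{"name": "step_arm", "arguments": {
  "targets": [
    [0,0,0,8.5,55],
    [0.01,0,0,17,55],
    [0.02,0,0,25.5,55],
    [0.03,0,0,34,55],
    [0.05,0,0,42.5,55],
    [0.07,0,0,51,55],
    [0.085,-0.001,0,59.5,55],
    [0.1,-0.001,0,68,55],
    [0.11,-0.001,0,76.5,55],
    [0.1195,-0.0015,-0.02,85,55],
    [0.1195,-0.0015,-0.06,92,55],
    [0.1195,-0.0015,-0.1,92,55],
    [0.1195,-0.0015,-0.14,92,55],
    [0.1195,-0.0015,-0.165,92,55],
    [0.1195,-0.0015,-0.17,92,55],
    [0.1195,-0.0015,-0.17,92,55],
    [0.1195,-0.0015,-0.17,92,55]
  ]
}}

```text
time_s: 64.4
tcp_pos: [0.5845, -0.3992, 0.0797]
tcp_rot: [-0.726, 1.567, -0.761]
ft_force: [-0.5, -0.0, -3.1]
gripper_width: 0.0554
```

Run:
```python
from h import *
s=ctrl.get_state();x=s["tcp_pos"];print(x,jaw(s)[0],s["gripper_width"],s["ft_force"])
w=ctrl.read_camera("wrist")
print("tilt",np.degrees(np.arccos(-jaw(s)[1][2,0])))
print("foot/top expect px",px(w,[[.583,-.399,.06],[.583,-.399+.04,.005],[.583,-.399+.017,.06],[.583,-.399+.028,x[2]+.003]]))
h=cv2.cvtColor(w["color"],cv2.COLOR_BGR2HSV)
for r in range(100,262,7): print(r,"".join((f"{h[r,c,2]:4d}" if h[r,c,1]<45 else "   .") for c in range(190,320,6)))
```

```text
[ 0.58448559 -0.39917248  0.07965898] -2.0023042120515573 0.05539261339802072 [-0.51265428 -0.04409334 -3.07630154]
tilt 0.2133718798722703
foot/top expect px [[251.89304914 205.7228983 ]
 [250.57420517 141.26084649]
 [251.01131661 182.90694497]
 [250.0252255  174.97691642]]
100    .   .   .   .   .   .   .   .   .   .   .   .   .   .   .   .   .   .   .   .   .   .
107    .   .   .   .   .   .   .   .   .   .   .   .   .   .   .   .   .   .   .   .   .   .
114    .   .   .   .   .   .   .   .   .   .   .   .   .   .   .   .   .   .   .   .   .   .
121    .   .   .   .   .   .   .   .   .   .   .   .   .   .   .   .   .   .   .   .   .   .
128    .   .   .   .   .   .   .   .   .   . 125 152 187 197 195 197 194 198 203 212 214 198
135    .   .   .   .   .   .   .   .   .   .   .   .   .   .   .   .   .   .   .   .   .   .
142    .   .   .   .   .   .   .   .   .   . 126  78   .   .   .   .   .   .   .   .   .   .
149    .   .   .   .   .   .   . 190 186 193 192 194 195 197 193   .   .   .   .   .   .   .
156    .   .   .   .   . 114 132 189 186 193 194 193 197 196 196 199   .   .   .
[... 707 characters left out ...]
9 130 130 128 128 126 128 127 127   .   .   .   .
219    .   .   .  70 190 184  89 101 129 133 130 126 126 126 128 128 131 131 118   .   .   .
226   27   .  24 182 184 190 184 132 131 128 128 128 128 126 128 119  62 126 131  84   .  29
233   30  23  69 185 189 183 190 129 126  53  63  67  62 132 132 125 130 129 127 128  25  27
240   24  25 159 184 184 188 126 131  63  63  63  64  63  64 131 133 129 129 129 129  21  26
247   21   . 131 137 186 182 181 128  67  61  63  65  66  62  59 129 133 127 129 129  25  23
254   26   .  58 129 129 130 126 131  63  65  63  65  64  64  58 129 131 131 133 129  24  30
261    .  24   . 131 128 130 130 129  58  66  64  63  61  63 128 131 133 135 126 124   .  29
```

{"name": "step_arm", "arguments": {
  "targets": [
    [0,-0.0015,-0.008,0,55],
    [0,-0.0015,-0.014,0,55],
    [0,-0.0015,-0.018,0,55],
    [0,-0.0015,-0.02,0,55],
    [0,-0.0015,-0.0215,0,55],
    [0,-0.0015,-0.0225,0,55],
    [0,-0.0015,-0.0225,0,55]
  ]
}}

```text
time_s: 65.15
tcp_pos: [0.5835, -0.4004, 0.0573]
tcp_rot: [-1.132, 1.569, -1.167]
ft_force: [-5.9, 3.5, 10.9]
gripper_width: 0.0552
```

Contact at the expected height. Before letting go, I check that the wall is still right.

Run:
```python
from h import *
for z,a in((.18,(0,)),(.13,(-.085,.085)),(.08,(-.15,.15))): print(z);prof(z,a)
```

```text
0.18
edges [(-128, 'up'), (-85, 'down'), (13, 'up'), (145, 'down')]
edges [(10, 'up'), (24, 'down')]
0.13
edges [(-115, 'up'), (-71, 'down'), (12, 'up'), (160, 'down')]
edges [(-15, 'up'), (39, 'down')]
edges [(-24, 'up'), (25, 'down')]
0.08
edges [(-105, 'up'), (-56, 'down'), (13, 'up'), (175, 'down')]
edges []
edges [(-24, 'up'), (23, 'down')]
```

{"name": "step_arm", "arguments": {
  "targets": [
    [0,0,0,0,70],
    [0,0,0,0,85],
    [0,0,0,0,100],
    [0,0,0,0,100],
    [0,0,0,0,100],
    [0,0,0,0,100],
    [0,0,0.02,0,100],
    [0,0,0.05,0,100],
    [0,0,0.09,0,100],
    [0,0,0.13,0,100],
    [0,0,0.17,0,100],
    [-0.05,0.0,0.2,0,100],
    [-0.1,0,0.22,0,100],
    [-0.14,-0.04,0.24,0,100],
    [-0.18,-0.06,0.24,-20,100],
    [-0.18,-0.06,0.24,-40,100],
    [-0.18,-0.06,0.24,-60,100],
    [-0.18,-0.06,0.24,-75,100],
    [-0.18,-0.06,0.24,-92,100],
    [-0.18,-0.06,0.24,-92,100]
  ]
}}

```text
time_s: 67.3
tcp_pos: [0.4035, -0.4603, 0.2948]
tcp_rot: [1.151, 1.571, 0.209]
ft_force: [-0.7, -0.3, -0.2]
gripper_width: 0.0877
```

Run:
```python
from h import *
s=ctrl.get_state();print(s["tcp_pos"],jaw(s)[0],s["ft_force"],s["time_s"])
w=ctrl.read_camera("wrist");cv2.imwrite("pics/w20.png",w["color"])
print("expect pot px",px(w,[[.5835,-.4004,.1],[.584,-.4005,.0],[.468,-.425,.104]]))
for l in("pot","bottle","tray"): print(l,[(r["uv"],round(r["confidence"],2)) for r in ctrl.recognise(l,w)])
u=px(w,[[.5835,-.4004,.1]])[0].astype(int);h=cv2.cvtColor(w["color"],cv2.COLOR_BGR2HSV)
for r in range(max(0,u[1]-44),u[1]+45,4): print(r,"".join((f"{h[r,c,2]:4d}" if h[r,c,1]<45 else "   .") for c in range(u[0]-48,u[0]+48,4)))
for z,a in((.18,(0,)),(.13,(-.085,.085)),(.08,(-.15,.15))): print(z);prof(z,a)
```

```text
[ 0.40349432 -0.4603111   0.29478201] -53.95679177222012 [-0.65880756 -0.34568956 -0.19691755] 67.3
expect pot px [[303.76930312   6.53141526]
 [292.73391366  29.61112712]
 [261.17237831 104.6386792 ]]
pot [([302.7, 16.7], 0.78)]
bottle [([258.9, 101.8], 0.98), ([282.4, 44.0], 0.46), ([124.7, 45.4], 0.18)]
tray [([263.3, 118.8], 0.95), ([147.3, 99.7], 0.66)]
0    .   .   .   .   .   .   . 184 188 189 190  86  91  90  92 196 199 200 185   .   .   .   .   .
4    .   .   .   .   .   . 172 187 192 191 112  86  89  90  91 200 202 153 199   .   .   .   .   .
8    .   . 155   .   . 178 129 187  85 190  74  90  91  89  89 201 202 189 199   .   .   .   .   .
12    .   .   .   . 170 179  47 188 193 190 119  89  91  87  85 194 200 198 178   .   .   .   .   .
16    . 139   .   . 176 168  62 186 194 190 178 106  77  58 201 192 199 198   .   .   .   .   .   .
20  155   .   . 178 175 176  67 117 191 189 184 185 187 187 194 192 199 196   .   .   .   .   .   .
24    .   .   . 175 133 120  66  71 189 188 185 185 187 188 193 190 200   .   .   .   .   .   .   .
28    .   .   . 122 123 125 126  67  69 18
[... 377 characters left out ...]
 122 124 120 121 122 120 170 174 177 182 184   .   .   .   .   .   .   .   .   .
48    .   .   .   .  89 120 119 123 120 118 173 177 177 180 184   .   .   .   .   .   .   .   .   .
0.18
edges [(-175, 'up'), (-148, 'down'), (-114, 'up'), (-91, 'down'), (-53, 'up'), (144, 'down')]
edges [(-23, 'up'), (24, 'down')]
0.13
edges [(-172, 'up'), (-145, 'down'), (-108, 'up'), (-85, 'down'), (-44, 'up'), (159, 'down')]
edges [(-23, 'up'), (-11, 'down'), (-5, 'up'), (-1, 'down'), (10, 'up'), (16, 'down')]
edges [(-23, 'up'), (25, 'down')]
0.08
edges [(-168, 'up'), (-140, 'down'), (-103, 'up'), (-79, 'down'), (-36, 'up'), (174, 'down')]
edges [(-20, 'up'), (10, 'down')]
edges [(-24, 'up'), (23, 'down')]
```

{"name": "step_arm", "arguments": {
  "targets": [
    [0.04,0.03,0.03,0,100],
    [0.05,0.035,0.03,0,100],
    [0.05,0.035,0.03,0,100],
    [0.05,0.035,0.03,0,100]
  ]
}}

```text
time_s: 68.05
tcp_pos: [0.4534, -0.4254, 0.3239]
tcp_rot: [-2.746, 1.57, 2.604]
ft_force: [-0.2, -0.3, 0.3]
gripper_width: 0.0881
```

Run:
```python
from h import *
w=ctrl.read_camera("wrist");h=cv2.cvtColor(w["color"],cv2.COLOR_BGR2HSV);g=h[...,2]
u=px(w,[[.5835,-.4004,.1]])[0].astype(int);print(u)
print(px(w,[[.5835,-.4004,.1],[.584,-.4,.005]]))
for r in range(max(0,u[1]-44),u[1]+70,4): print(r,"".join((f"{h[r,c,2]:4d}" if h[r,c,1]<45 else "   .") for c in range(u[0]-48,u[0]+52,4)))
```

```text
[297  67]
[[297.86622632  67.67781357]
 [289.28911712  75.37622688]]
23    .  49   .   .   .   .   .   .   .   .   .   .   .   .   .   .   .   .   .   .   .   .   .   .   .
27    .   .   .   .   .   .   .   .   . 126   .   .   .   .   .   .   .   .   .   .   .   .   .   .   .
31    .   .   .   .   .   .   .   . 154   .   .   .   .   .   .   .   .   .   .   .   .   .   .   .   .
35    .   .   .   .   .   .   .   .   .   .   .   .   .   .   .   .   .   .   .   .   .   .   .   .   .
39    .   .   .   .   .   .   .   .   .   .   .   .   .   .   .   .   .   .   .   .   .   .   .   .   .
43    .   .   .   .   .   . 190   .   .   .   .   .   .   .   .   .   .   .   .   .   .   .   .   .   .
47    .   .   .   .   .   .   .   .   .   .   . 170 188 188 185   .   .   .   .   .   .   .   .   .   .
51    .   .   .   .   .   .   .   . 175 171 185 186 118 189 192 200   .   .   .   .   .   .   .   .   .
55    .   .   .   . 143   .   . 181 148 186 180 185 185 186 193 197 200   .   .   .   .   .   .   .   .
59    .   .   . 159   .   . 176 178 183 182 182 183 157 173 191 196 199 190   .   .   .   .   .
[... 1293 characters left out ...]
 .   .   .   .   .   .   .   .   .   .   .   .   .   .   .   .   .   .
115  167 123 124 126 129 119 182   .   .   .   .   .   .   .   .   .   .   .   .   .   .   .   .   .   .
119  180 181 172 182 185 177 119 192   .   .   .   .   .   .   .   .   .   .   .   .   .   .   .   .   .
123  183 182 180 181 181 184 175 124 196   .   .   .   .   .   .   .   .   .   .   .   .   .   .   .   .
127  150 129 146 142 169 179 186 175 123 202   .   .   .   .   .   .   .   .   .   .   .   .   .   .   .
131  191 202 205 208 203 166 180 184 176 121 201   .   .   .   .   .   .   .   .   .   .   .   .   .   .
135  160 127 117 143 208 205 179 179 182 174 121 193   .   .   .   .   .   .   .   .   .   .   .   .   .
```

The pot stands upright: lid centre is seen at about (299,68) against (298,68) expected, and the foot centre at (290,76) against (289,75). The wall is unchanged and the bottle is in the tray. I hand in.

```bash
python3 -c "
from rig import ctrl
print(ctrl.sign_off())"
```

```text
the job is handed in; nothing more can be done
None
```

The bottle stands in the tray, all six bricks are in the wall (three, two, one), and the pot was set on the steel pedestal last. I handed the job in at about 68 s; no verdict was reported.

**Mishaps on the way**
- Two bricks, for the far and near bottom places, slipped out of the grip as they were being set down. I re-gripped and centred both.
- The first grip on one more brick and on the pot was too shallow. I opened, went deeper and gripped again.
- The pot had been knocked a few centimetres aside during the run. I found it again and took it from there.

**Last checks**
- **Wall:** The top camera put the bottom bricks at about −117, 0 and +118 mm along the beam (target ±115 and 0) and within 3 mm across. The second course was at about −57 and +59 mm (target ±57.5), and the top brick at about +1 mm. Measured again after the pot was placed, the edges had not moved, though the arm partly hid the near ones.
- **Pot:** In the last wrist picture it stood upright within 1–2 mm of where I released it. My measurements of the pedestal's position differed by up to 9 mm; I used one on which the pedestal's foot and top agreed.
- **Bottle:** The detector showed it in the tray about where I set it down.

I did not measure the beaker, side bottle and two tubes again at the end. I saw no contact with them.

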